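# Clean the wax trimming station and take its batteries to charge

## Task

Close down the trimming station: with the scraper block, sweep all the wax chips out of the trough into the waste tray at its open end, without touching the wax with the fingers, while the battery packs are still down in their bays. Then release every battery pack by pushing the rod through the slot in front of it against the hidden latch tab until the pack has come right up, and lay all the packs flat in the charging tray, side by side, none on another. At the end the rod and the scraper are back on the rubber mat; do not knock over the brown bottle or the jar.

Things in the scene. Friction and masses are not known exactly. Their poses are not given: they have to be found in the camera images.
- station: White bench-top station for trimming wax blocks, 185 (x) x 270 (y) x 80 mm high, fixed; origin at the middle of its footprint on the table. Front face (towards the robot) at its x = -92.5 mm. Front part: a deck 80 mm high with three bays side by side, centred at x = -50, y = -85, 0 and +85 mm, each a 69 (x) x 42 (y) mm well holding a battery pack flush with the deck, or empty. Rear part: a trough, see trough. A grey waste tray stands against its +y end, see waste.
- trough (a point): Middle of the steel floor of the trough, 66 mm above the table; axes as the station's. The trough is 92 mm wide in x and runs the station's whole length in y (y = -127 to +135 mm from here). Walls 14 mm higher than the floor along both long sides and across the -y end; the +y end is open and level, its edge directly above the waste tray. The 55 mm at the closed (-y) end start free of chips.
- waste (a point): Middle of the inner floor (4 mm above the table) of the fixed grey waste tray at the open end of the trough; axes as the station's. Inside 110 (x) x 96 (y) mm, rim 50 mm above the table.
- charger: Fixed light grey open charging tray, 120 (x) x 250 (y) mm outside, walls 4 mm thick and 18 mm high, floor 4 mm; origin under its middle, at table height. It lies on one side of the station, the tool mat on the other; which is which changes.
- mat: Fixed black rubber tool mat, 180 (x) x 250 (y) x 3 mm; origin under its middle.
- scraper: Scraper block: a plain wooden block 78 (x) x 36 (y) x 56 mm high with a rubber foot; 0.2 kg; origin at the middle of its underside. Starts standing on the mat. It fits into the trough with its 78 mm side across it; any long face sweeps.
- rod: Release rod, lying on the mat: square wooden handle 42 (x) x 28 x 28 mm, with a steel shank 10 mm thick and 65 mm long out of its +x face, on the handle's centre line (14 mm above its underside). Origin at the middle of the handle's underside; the shank's end is at x = +86 mm. 0.1 kg.
- slot0 (a point): Middle of the mouth of the release slot of bay 0, in the station's front face, 22 mm above the table: an upright slot 14 mm wide and 24 mm high; axes as the station's, so the rod goes in along +x. Inside, 30 mm behind the face and out of sight, is the latch tab.
- tab0 (a joint): Latch tab behind slot 0, in m: 0 as it starts, 0.012 pushed fully in (+x). About 15 N pushes it; it lifts the pack of bay 0 by twice its travel (24 mm at the end), and stays where it is left.
- slot1 (a point): Middle of the mouth of the release slot of bay 1, in the station's front face, 22 mm above the table: an upright slot 14 mm wide and 24 mm high; axes as the station's, so the rod goes in along +x. Inside, 30 mm behind the face and out of sight, is the latch tab.
- tab1 (a joint): Latch tab behind slot 1, in m: 0 as it starts, 0.012 pushed fully in (+x). About 15 N pushes it; it lifts the pack of bay 1 by twice its travel (24 mm at the end), and stays where it is left.
- slot2 (a point): Middle of the mouth of the release slot of bay 2, in the station's front face, 22 mm above the table: an upright slot 14 mm wide and 24 mm high; axes as the station's, so the rod goes in along +x. Inside, 30 mm behind the face and out of sight, is the latch tab.
- tab2 (a joint): Latch tab behind slot 2, in m: 0 as it starts, 0.012 pushed fully in (+x). About 15 N pushes it; it lifts the pack of bay 2 by twice its travel (24 mm at the end), and stays where it is left.
- pack0: Grey battery pack in bay 0 (or absent), 66 (x) x 39 (y) x 40 mm high, 0.2 kg; origin at the middle of its underside, which is 40 mm above the table when the pack is down in its bay and 64 mm when lifted. Then its top 24 mm stand above the deck and can be gripped across y.
- pack1: Grey battery pack in bay 1 (or absent), 66 (x) x 39 (y) x 40 mm high, 0.2 kg; origin at the middle of its underside, which is 40 mm above the table when the pack is down in its bay and 64 mm when lifted. Then its top 24 mm stand above the deck and can be gripped across y.
- pack2: Grey battery pack in bay 2 (or absent), 66 (x) x 39 (y) x 40 mm high, 0.2 kg; origin at the middle of its underside, which is 40 mm above the table when the pack is down in its bay and 64 mm when lifted. Then its top 24 mm stand above the deck and can be gripped across y.
- chip0: Wax chip lying in the trough (or absent), about 35 x 22 x 11 mm; origin at the middle of its underside.
- chip1: Wax chip lying in the trough (or absent), about 35 x 22 x 11 mm; origin at the middle of its underside.
- chip2: Wax chip lying in the trough (or absent), about 35 x 22 x 11 mm; origin at the middle of its underside.
- chip3: Wax chip lying in the trough (or absent), about 35 x 22 x 11 mm; origin at the middle of its underside.
- chip4: Wax chip lying in the trough (or absent), about 35 x 22 x 11 mm; origin at the middle of its underside.
- flask: Bystander: brown glass bottle 60 mm across, 130 mm high; origin at the middle of its underside.
- jar: Bystander: specimen jar 68 mm across, 85 mm high; origin at the middle of its underside.

How it is judged:
By the outcome, as a careful person would: the job done as asked, in the order asked, and still so for the second after the job is handed in, with the robot touching nothing.
Of chip0, chip1, chip2, chip3, chip4 only 3 to 5 are there at a start; the rules pass over those that are not, and their reading is None.
Of pack0, pack1, pack2 only 2 to 3 are there at a start; the rules pass over those that are not, and their reading is None.
At some moment in a run one of scraper, rod may be knocked a few centimetres aside while the robot is not near it.
Once in a run the grip may slacken for a moment while it holds something.
It also fails if it takes over 210 s, if anything falls off the work surface, if the arm or the gripper's body presses on something with over 40 N, if the wrist force passes 120 N, or if a joint passes its speed limit or range.

## Robot

A 7-joint arm with a two-finger parallel gripper is mounted at the origin on the work surface. World frame = base frame: x ahead of the robot, y to its left, z up, the work surface at z = 0. Lengths are in m, angles in rad, forces in N, time in s.
With the tool pointing down it reaches from about 0.35 to 0.9 m from the base axis. Payload 8.1 kg.
Tool frame: the origin (TCP) lies midway between the tips of the shut fingers; the grasp point (between the pads) lies 19 mm behind it; z points along the fingers, y is the direction in which the jaws open and shut (so a half turn about z gives the same grasp; the last joint's range is limited). The gripper opens to 92 mm and grips with 3 to 60 N. Pads are 19 mm wide; open, the fingers measure 130 mm over their backs; the gripper's body (75 mm by 190 mm) begins 47 mm behind the grasp point.
Start: joints at [1.13, 0.434, 0.025, 1.573, -0.012, 1.134, -0.075], TCP at [0.207, -0.59, 0.227] pointing down, gripper open.
Joint ranges: [-2.62, 2.62], [-0.44, 2.09], [-1.27, 1.32], [0.08, 2.57], [-1.32, 4.46], [0.12, 2], [-2.74, 2.74]. Speed limits (rad/s): [2.22, 2.22, 3.01, 3.01, 3.14, 3.14, 3.14].

## Interface

Orientations are given as a rotation vector (axis times angle).
In Python, from rig import arm gives the robot as it stands.
- The arm moves only by the tool move_arm, never from a script. Its argument "deltas" is a list that holds one entry, the list of rows, each a list of 7 numbers: the shift along the tool's x, y, z in mm, then the turn, a rotation vector about the tool's x, y, z in degrees, then the closure in counts, from 0 (fully open) to 255 (shut). In form: [[[x, y, z, wx, wy, wz, claw], ...]]. A call has 1 to 12 rows; each row is the pose to reach, as a shift and turn from the pose measured when the call began, along the tool's axes at that moment; what a row does not reach only later rows make up. A row lasts 1/8 s, in which the tool goes at most 62.5 mm and 10.7 degrees, less where a joint would pass 70% of its speed; a pose out of reach is approached as far as the arm can. A call with a gripper value outside its range is refused whole. The fingers move at their own pace and stop on an object; the grip force is fixed at half the most. Time passes only in rows, so rows that repeat a pose let the fingers close. It gives the time, the measured TCP pose, the force and the opening at its end, in the units of the state.
- arm.sense(): the state, without advancing time (a new reading comes with each control period).
- arm.get_image(name): name is "scene" or "top"; returns the picture (400x640x3 uint8, red, green, blue); there is no depth.
- arm.camera_info(name): a dict with "intrinsics" (3x3 intrinsics, pixels), "dist" ([k1, k2, p1, p2, k3] as OpenCV has them; the pictures are not rectified), "rvec" (rotation vector, rad) and "tvec" (3), from world to camera coordinates, as OpenCV has them. Camera axes: x right, y down, z forward; pixel columns grow to the right and rows downward; lengths in m; the calibration is good to about 2 mm. A picture is of the moment at which its call begins. camera_info takes no time and is no camera call.
- arm.job_done(): hands the job in, once; it reports no verdict.
Trained networks look in the newest picture that a camera, given by its name, has taken for a name from the list of things; names that differ only in an ending like _2 or _b are one class to them, and where a whole thing is asked for, a point or a joint stands for the part that bears it (a point fixed in the world has none). Each returns a list of dicts, best first, with "score" (0 to 1); they miss things now and then, are a little off and sometimes report something else, mostly with a low value. They report only what shows in the picture. A call takes as long as a camera call.
- arm.look_for(camera, label): "uv" ([column, row] in pixels, amid what is visible of it).
- arm.spot_point(camera, label): "uv" ([column, row] in pixels: a listed point, or the origin of a listed thing).
The state is a dict: "t": time; "joint_pos": joint angles; "joint_velocities": joint speeds; "effort": joint torques, N m; "eef_pos": TCP position; "tcp_rot": TCP orientation; "contact_force": force on the tool from outside, world axes, zero at the start; "ft_torque": the same for the moment, N m; "finger_gap": opening from 0.0 (shut) to 1.0 (fully open).
Only numpy, scipy, OpenCV 4.12 (cv2) and the standard library are available. Lean on these libraries where they do the work, as an engineer would, in place of code of your own. Each camera call takes 0.05 s, during which the arm holds its last target.

## Working session

There is one attempt and no reset: what is moved stays moved. The work goes in short steps, Python scripts to look and compute and a tool call to move; the robot and the scene stay as the last step left them, time stands still between calls to the robot, and variables do not carry over. Pictures are saved under pics/ and viewed, and the job is handed in when it is done.

Besides the shell and the picture viewer there is one more tool, called after ">>>" as name(argument=value, ...) on one line, values as JSON. move_arm: Moves the arm, as the interface text tells. Its arguments: {"type":"object","properties":{"deltas":{"type":"array","items":{"type":"array","items":{"type":"array","items":{"type":"number"}}}}},"required":["deltas"]}

```bash
ls; mkdir -p pics
python3 - <<'E'
from rig import arm
import cv2,numpy as np
s=arm.sense(); print({k:np.round(v,3) for k,v in s.items()})
for n in("scene","top"):
    im=arm.get_image(n); cv2.imwrite(f"pics/{n}0.png",im[:,:,::-1])
    c=arm.camera_info(n); print(n,{k:np.round(v,3).tolist() for k,v in c.items()})
E
```

```text
pics
{'t': np.float64(0.0), 'joint_pos': array([ 1.13 ,  0.435,  0.025,  1.574, -0.012,  1.134, -0.075]), 'joint_velocities': array([-0.   , -0.002, -0.002,  0.001, -0.002,  0.001, -0.001]), 'effort': array([ 1.0000e-03, -6.6785e+01,  9.8500e-01, -3.1446e+01, -6.1000e-02,
        4.3000e-02,  0.0000e+00]), 'eef_pos': array([ 0.207, -0.589,  0.226]), 'tcp_rot': array([-3.095e+00, -5.280e-01,  1.000e-03]), 'contact_force': array([ 0.125, -0.745, -0.561]), 'ft_torque': array([ 0.025, -0.016, -0.023]), 'finger_gap': np.float64(0.996)}
scene {'intrinsics': [[367.446, 0.0, 316.844], [0.0, 367.446, 200.035], [0.0, 0.0, 1.0]], 'dist': [-0.053, 0.0, 0.0, 0.0, 0.0], 'rvec': [1.173, 2.265, -1.068], 'tvec': [0.375, -0.221, 1.582]}
top {'intrinsics': [[384.614, 0.0, 323.281], [0.0, 384.614, 197.833], [0.0, 0.0, 1.0]], 'dist': [-0.03, 0.0, 0.0, 0.0, 0.0], 'rvec': [2.005, -2.198, 0.255], 'tvec': [-0.024, 0.566, 0.976]}
```

View pics/scene0.png

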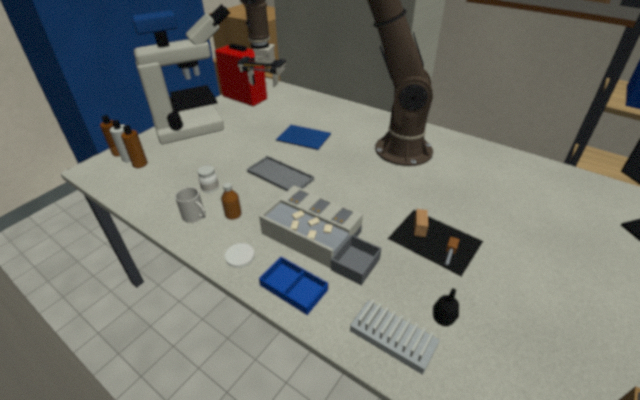

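View pics/top0.png

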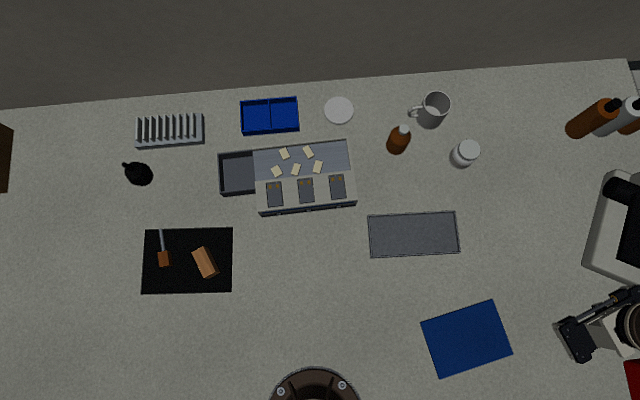

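The scene view shows the whole bench. In the top view the mat is at left (188,260) with the rod and scraper on it, and the station is around (305,175) with 5 chips and 3 packs. The waste tray is at (237,172), the charger at (413,234), the bottle at (399,140) and the jar at (466,152).

```bash
cat > h.py <<'E'
import cv2,numpy as np
from rig import arm
from scipy.spatial.transform import Rotation as R
def cam(n):
    c=arm.camera_info(n); return [np.array(c[k],float) for k in("intrinsics","dist","rvec","tvec")]
def p2w(n,uv,z):
    K,d,r,t=cam(n); uv=np.array(uv,float).reshape(-1,1,2)
    m=cv2.undistortPoints(uv,K,d).reshape(-1,2); Rm=cv2.Rodrigues(r)[0]
    C=-Rm.T@t.ravel(); D=np.c_[m,np.ones(len(m))]@Rm
    return C+D*((z-C[2])/D[:,2])[:,None]
def w2p(n,P):
    K,d,r,t=cam(n); return cv2.projectPoints(np.array(P,float).reshape(-1,3),r,t,K,d)[0].reshape(-1,2)
def crop(n,u0,v0,w,h,f,name,im=None):
    im=arm.get_image(n) if im is None else im
    c=im[v0:v0+h,u0:u0+w,::-1]; cv2.imwrite(name,cv2.resize(c,None,fx=f,fy=f,interpolation=cv2.INTER_CUBIC)); return im
def st():
    s=arm.sense(); print('t',round(float(s['t']),2),'p',np.round(np.array(s['eef_pos'])*1000,1),'rot',np.round(s['tcp_rot'],4),'F',np.round(s['contact_force'],1),'gap',round(float(s['finger_gap']),3)); return s
E
python3 - <<'E'
from h import *
for l,z in [("station",0),("trough",.066),("waste",.004),("charger",0),("mat",0),("scraper",.003),("rod",.003),("slot0",.022),("slot1",.022),("slot2",.022),("pack0",.04),("pack1",.04),("pack2",.04),("flask",0),("jar",0)]:
  o=[]
  for n in("top","scene"):
    r=arm.spot_point(n,l)[:1 if 'pack' not in l else 3]
    for q in r: o.append((n[0],round(q['score'],2),np.round(q['uv'],1).tolist(),np.round(p2w(n,q['uv'],z)[0][:2]*1000,1).tolist()))
  print(l,o)
crop("top",205,130,170,95,4.5,"pics/c1.png"); crop("top",135,220,105,80,7,"pics/c2.png")
E
```

```text
station [('t', 0.62, [302.2, 181.5], [631.1, -20.4]), ('s', 0.96, [312.1, 234.0], [641.2, -21.3])]
trough [('t', 0.55, [304.7, 161.7], [668.4, -33.8]), ('s', 0.97, [306.6, 222.9], [663.8, -23.9])]
waste [('t', 0.84, [238.5, 174.8], [667.3, 163.1]), ('s', 0.94, [356.2, 262.5], [665.8, 160.2])]
charger [('t', 0.57, [412.6, 234.9], [446.4, -318.4]), ('s', 0.57, [282.3, 176.7], [453.4, -303.6])]
mat [('t', 0.7, [188.5, 259.1], [436.4, 313.8])]
scraper [('t', 0.86, [208.7, 260.3], [427.7, 256.5]), ('s', 0.75, [418.2, 229.1], [427.2, 253.9])]
rod [('t', 0.74, [167.4, 257.7], [445.2, 371.8]), ('s', 0.73, [311.5, 234.2], [645.4, -20.5])]
slot0 [('t', 0.89, [337.5, 204.9], [547.6, -114.5]), ('s', 0.61, [345.3, 218.7], [538.3, 40.5])]
slot1 [('t', 0.89, [337.5, 204.9], [547.6, -114.5]), ('s', 0.61, [345.3, 218.7], [538.3, 40.5])]
slot2 [('t', 0.89, [337.5, 204.9], [547.6, -114.5]), ('s', 0.61, [345.3, 218.7], [538.3, 40.5])]
pack0 [('t', 0.74, [305.8, 194.6], [581.1, -28.6]), ('t', 0.58, [274.5, 196.3], [584.2, 58.5]), ('t', 0.57, [337.5, 192.5], [578.9, -117.0]), ('s', 0.72, [297.7, 207.4], [
[... 154 characters left out ...]
]), ('t', 0.58, [274.5, 196.3], [584.2, 58.5]), ('t', 0.57, [337.5, 192.5], [578.9, -117.0]), ('s', 0.72, [297.7, 207.4], [598.8, -111.2]), ('s', 0.71, [341.6, 226.7], [593.2, 60.6]), ('s', 0.48, [323.9, 212.7], [570.6, -23.4])]
pack2 [('t', 0.74, [305.8, 194.6], [581.1, -28.6]), ('t', 0.58, [274.5, 196.3], [584.2, 58.5]), ('t', 0.57, [337.5, 192.5], [578.9, -117.0]), ('s', 0.72, [297.7, 207.4], [598.8, -111.2]), ('s', 0.71, [341.6, 226.7], [593.2, 60.6]), ('s', 0.48, [323.9, 212.7], [570.6, -23.4])]
flask [('t', 0.95, [395.4, 148.0], [708.9, -305.1]), ('s', 0.86, [231.8, 216.3], [730.6, -300.3])]
jar [('t', 0.86, [459.7, 160.1], [654.0, -490.3]), ('s', 0.9, [211.3, 190.6], [673.3, -469.2])]
```

View pics/c1.png

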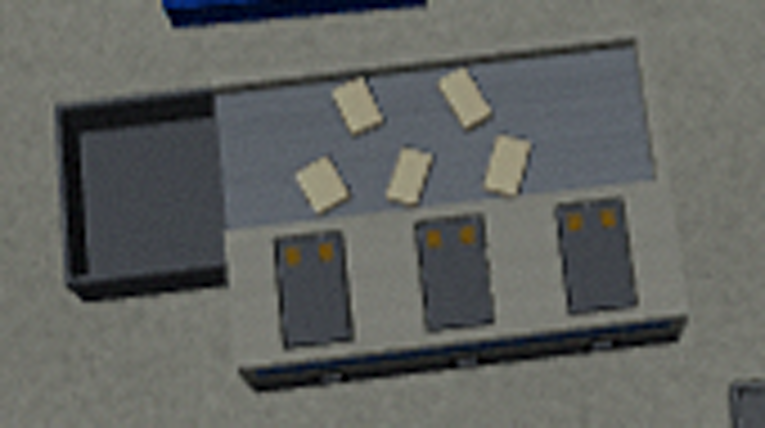

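View pics/c2.png

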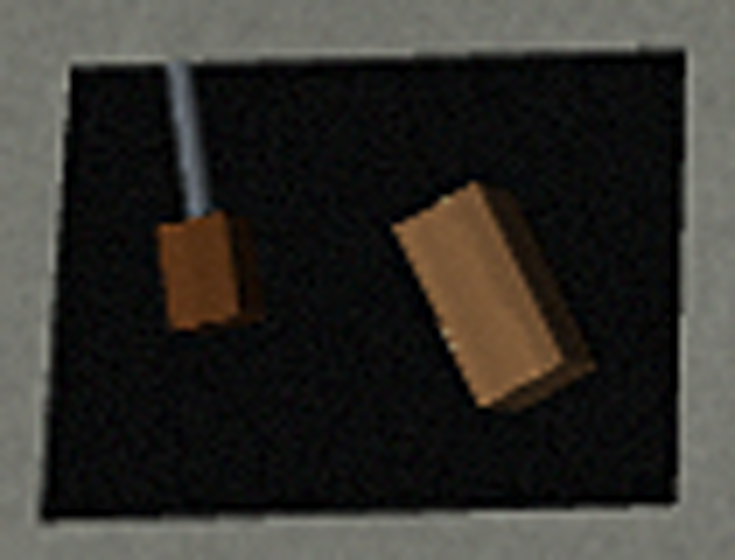

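```bash
cat >> h.py <<'E'
from scipy.optimize import least_squares
def fit(n,obj,uv,x0):
    obj=np.array(obj,float);uv=np.array(uv,float)
    def W(p):
        c,s=np.cos(p[2]),np.sin(p[2]);return np.c_[p[0]+c*obj[:,0]-s*obj[:,1],p[1]+s*obj[:,0]+c*obj[:,1],obj[:,2]]
    r=least_squares(lambda p:(w2p(n,W(p))-uv).ravel(),x0,x_scale=[.01,.01,.01],loss='soft_l1')
    return r.x,r.fun.reshape(-1,2)
E
python3 - <<'E'
from h import *
np.set_printoptions(suppress=True,precision=2)
obj=[[-.0925,.135,.08],[-.0925,-.135,.08],[.0925,-.135,.08]];px=[[240,368],[687,318],[635,40]]
for yc,q in((.0,[(415,220),(482,212),(494,325),(427,330)]),(.085,[(275,238),(342,231),(353,340),(285,349)]),(-.085,[(556,204),(622,197),(637,303),(570,313)])):
    for (dx,dy),p in zip([(.033,.0195),(.033,-.0195),(-.033,-.0195),(-.033,.0195)],q):
        obj.append([-.05+dx,yc+dy,.08]);px.append(p)
uv=(np.array(px)+.5)/4.5-.5+[205,130]
x,f=fit("top",obj,uv,[.635,-.025,.05]);print('station',x,np.degrees(x[2]));print(f.T)
# scraper top corners z=.059 (mat 3mm)
q=[(392,228),(474,182),(562,360),(484,408)]
uv=(np.array(q)+.5)/7-.5+[135,220]
o=[(.039,.018,.059),(.039,-.018,.059),(-.039,-.018,.059),(-.039,.018,.059)]
x,f=fit("top",o,uv,[.43,.256,.4]);print('scraper',x,np.degrees(x[2]));print(f.T)
q=[(158,226),(225,212),(240,318),(172,330),(178,62)]
uv=(np.array(q)+.5)/7-.5+[135,220]
o=[(.021,.014,.031),(.021,-.014,.031),(-.021,-.014,.031),(-.021,.014,.031),(.086,0,.022)]
x,f=fit("top",o,uv,[.44,.37,.1]);print('rod',x,np.degrees(x[2]));print(f.T)
# overlay on both cameras
im=arm.get_image("scene");crop("scene",240,170,250,110,3.2,"pics/c3.png",im)
s=arm.sense();T=R.from_rotvec(s['tcp_rot']).as_matrix();print(T)
E
```

```text
station [ 0.63 -0.03  0.03] 1.8266973092747951
[[-1.06  0.46  2.41  0.28 -0.27 -0.05  0.29  0.06 -0.44 -0.45  0.06  0.16
  -0.24 -0.23  0.18]
 [ 0.19 -0.97 -3.53  0.68  0.74 -0.75 -0.09  0.44  0.27 -0.23 -0.46  0.5
   0.35  0.31 -0.16]]
scraper [0.42 0.26 0.44] 25.08226377349345
[[-0.32  0.09  0.72 -0.4 ]
 [-0.01 -0.28  0.05  0.22]]
rod [0.44 0.37 0.14] 7.826803570421755
[[-0.3   0.23  0.23 -0.25  0.09]
 [ 0.09 -0.21 -0.18  0.44 -0.13]]
[[ 0.94  0.33 -0.  ]
 [ 0.33 -0.94  0.  ]
 [-0.   -0.   -1.  ]]
```

View pics/c3.png

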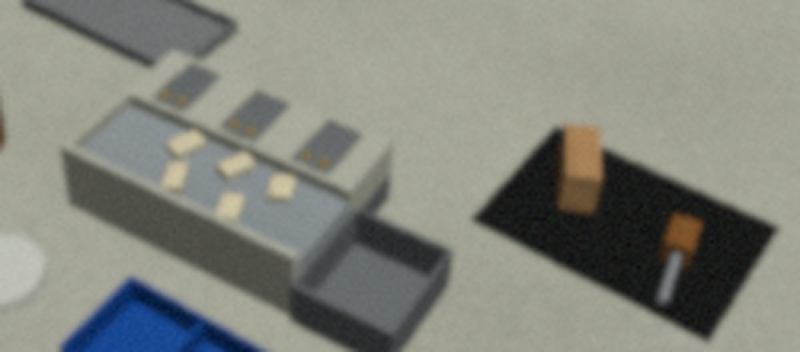

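Run:
```python
from h import *
np.set_printoptions(suppress=True,precision=2)
obj=[];px=[]
for yc,q in((.0,[(415,220),(482,212),(494,325),(427,330)]),(.085,[(275,238),(342,231),(353,340),(285,349)]),(-.085,[(556,204),(622,197),(637,303),(570,313)])):
    for (dx,dy),p in zip([(.033,.0195),(.033,-.0195),(-.033,-.0195),(-.033,.0195)],q):
        obj.append([-.05+dx,yc+dy,.08]);px.append(p)
uv=(np.array(px)+.5)/4.5-.5+[205,130]
x,f=fit("top",obj,uv,[.635,-.025,.05]);print('station',x*1000,np.degrees(x[2]));print(f.T)
q=[(392,228),(474,182),(562,360),(484,408)]
uv=(np.array(q)+.5)/7-.5+[135,220]
o=[(.039,.018,.059),(.039,-.018,.059),(-.039,-.018,.059),(-.039,.018,.059)]
y,f=fit("top",o,uv,[.43,.256,.4]);print('scraper',y*1000,np.degrees(y[2]))
q=[(158,226),(225,212),(240,318),(172,330),(178,62)]
uv=(np.array(q)+.5)/7-.5+[135,220]
o2=[(.021,.014,.031),(.021,-.014,.031),(-.021,-.014,.031),(-.021,.014,.031),(.086,0,.022)]
z,f=fit("top",o2,uv,[.44,.37,.1]);print('rod',z*1000,np.degrees(z[2]))
def W(p,o):
    o=np.array(o);c,s=np.cos(p[2]),np.sin(p[2]);return np.c_[p[0]+c*o[:,0]-s*o[:,1],p[1]+s*o[:,0]+c*o[:,1],o[:,2]]
for n,(u0,v0,w,h,k) in {"scene":(240,170,250,110,3.2),"top":(140,125,240,180,3.3)}.items():
    im=arm.get_image(n)[v0:v0+h,u0:u0+w,::-1]; im=cv2.resize(im,None,fx=k,fy=k,interpolation=cv2.INTER_CUBIC)
    def poly(P,col):
        p=(w2p(n,P)-[u0,v0]+.5)*k-.5; cv2.polylines(im,[np.round(p).astype(int)],True,col,1)
    for i in range(3): poly(W(x,obj[4*i:4*i+4]),(0,0,255))
    poly(W(x,[(-.0925,.135,.08),(-.0925,-.135,.08),(.0925,-.135,.08),(.0925,.135,.08)]),(0,255,0))
    poly(W(x,[(-.0035,.135,.066),(-.0035,-.127,.066),(.0885,-.127,.066),(.0885,.135,.066)]),(255,255,0))
    poly(W(x,[(-.0125,.143,.05),(-.0125,.239,.05),(.0975,.239,.05),(.0975,.143,.05)]),(255,0,255))
    poly(W(y,o),(0,0,255)); poly(W(z,o2[:4]),(0,0,255))
    for i in(-.085,0,.085): poly(W(x,[(-.0925,i-.007,.01),(-.0925,i+.007,.01),(-.0925,i+.007,.034),(-.0925,i-.007,.034)]),(0,255,255))
    cv2.imwrite(f"pics/ov_{n}.png",im)
```

```text
station [634.04 -28.69  33.86] 1.9402574323633548
[[ 0.31 -0.25  0.02  0.37  0.1  -0.4  -0.37  0.15  0.18 -0.22 -0.17  0.25]
 [ 0.56  0.59 -0.91 -0.22  0.38  0.18 -0.33 -0.53  0.32  0.14  0.09 -0.35]]
scraper [420.48 255.93 437.77] 25.08226377349345
rod [441.33 372.9  136.6 ] 7.826803570421755
```

View pics/ov_scene.png

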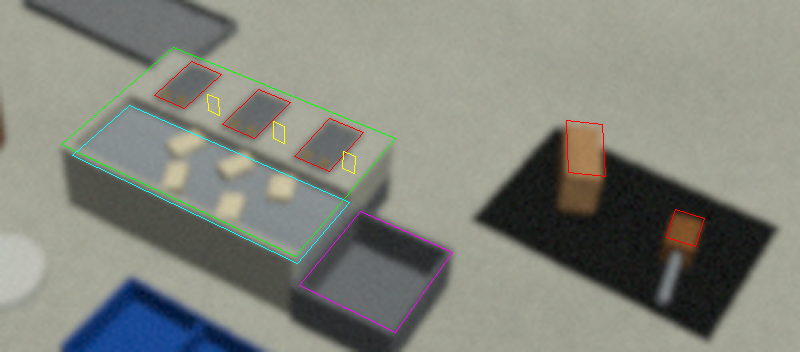

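View pics/ov_top.png

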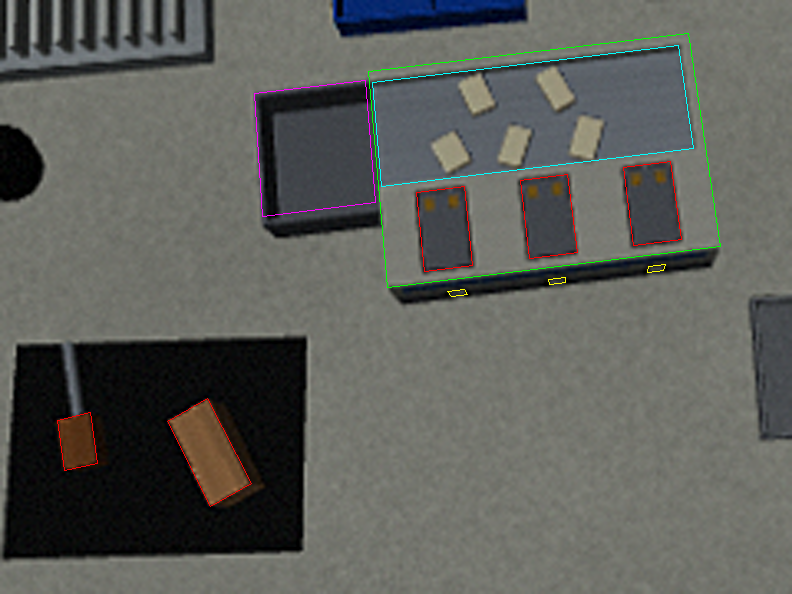

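The fit matches the top view to about 0.5 px. Station is at (634, -28.7) mm with yaw 1.94°, scraper at (420.5, 255.9) with yaw 25.1°, and rod at (441.3, 372.9) with yaw 7.8°. The scene view shows an offset of about 1 px, which fits the stated calibration error.

```bash
cat >> h.py <<'E'
ST=(634.0,-28.7,1.94)
def stw(x,y):
    a=np.radians(ST[2]);return ST[0]+np.cos(a)*x-np.sin(a)*y,ST[1]+np.sin(a)*x+np.cos(a)*y
def go(*targets):
    "targets (x,y,z,yawdeg) mm -> tool deltas from the present pose"
    s=st();T=R.from_rotvec(s['tcp_rot']);p=np.array(s['eef_pos'])*1000
    for x,y,z,w in targets:
        G=R.from_matrix(np.array([[np.cos(np.radians(w)),np.sin(np.radians(w)),0],[np.sin(np.radians(w)),-np.cos(np.radians(w)),0],[0,0,-1]]).T if 0 else np.c_[[np.cos(np.radians(w)),np.sin(np.radians(w)),0],[np.sin(np.radians(w)),-np.cos(np.radians(w)),0],[0,0,-1]])
        print((x,y,z,w),'->',np.round(T.inv().apply(np.array([x,y,z])-p),1).tolist(),np.round((T.inv()*G).as_rotvec(degrees=True),2).tolist())
E
python3 - <<'E'
from h import *
go((380,0,200,25),(420.5,256,130,25),(420.5,256,80,25))
E
```

```text
t 1.85 p [ 207.1 -589.7  226.7] rot [3.0969 0.528  0.    ] F [ 0.5  0.  -0.1] gap 0.999
(380, 0, 200, 25) -> [358.5, -499.1, 26.7] [0.0, -0.0, -5.65]
(420.5, 256, 130, 25) -> [481.5, -727.2, 96.7] [0.0, -0.0, -5.65]
(420.5, 256, 80, 25) -> [481.5, -727.2, 146.7] [0.0, -0.0, -5.65]
```

>>> move_arm(deltas=[[[180,-250,15,0,0,-3,0],[358,-499,27,0,0,-5.65,0],[358,-499,27,0,0,-5.65,0],[358,-499,27,0,0,-5.65,0],[358,-499,27,0,0,-5.65,0],[358,-499,27,0,0,-5.65,0],[358,-499,27,0,0,-5.65,0],[358,-499,27,0,0,-5.65,0],[358,-499,27,0,0,-5.65,0],[358,-499,27,0,0,-5.65,0],[400,-600,50,0,0,-5.65,0],[440,-660,60,0,0,-5.65,0]]])

```text
t: 3.35
eef_pos: [0.3936, 0.1231, 0.1765]
tcp_rot: [3.067, 0.678, 0.002]
contact_force: [1.7, -0.4, 0.4]
finger_gap: 0.998
```

Run:
```python
from h import *
go((420.5,256,110,25),(420.5,256,34,25))
print(arm.sense()['joint_pos'])
```

```text
t 3.35 p [393.6 123.1 176.5] rot [3.067e+00 6.784e-01 1.600e-03] F [ 1.7 -0.4  0.4] gap 0.998
(420.5, 256, 110, 25) -> [80.4, -109.2, 66.5] [0.04, -0.05, -0.05]
(420.5, 256, 34, 25) -> [80.3, -109.2, 142.5] [0.04, -0.05, -0.05]
[ 0.09652854  0.2045546  -0.60319736  2.08801115  0.14990578  0.88903048
 -1.72706203]
```

>>> move_arm(deltas=[[[80,-109,66,0,0,0,0],[80,-109,66,0,0,0,0],[80,-109,66,0,0,0,0],[80,-109,66,0,0,0,0]]])

```text
t: 3.85
eef_pos: [0.4196, 0.2576, 0.1097]
tcp_rot: [-3.066, -0.683, 0.001]
contact_force: [-0.4, 0.0, -0.4]
finger_gap: 1.001
```

Run:
```python
from h import *
go((420.5,256,34,25))
crop("top",135,200,130,100,6,"pics/d1.png"); crop("scene",340,170,180,110,4.4,"pics/d2.png")
```

```text
t 3.85 p [419.6 257.6 109.7] rot [-3.066e+00 -6.832e-01  7.000e-04] F [-0.4  0.  -0.4] gap 1.001
(420.5, 256, 34, 25) -> [0.2, 1.9, 75.7] [-0.03, 0.02, 0.13]
```

View pics/d1.png

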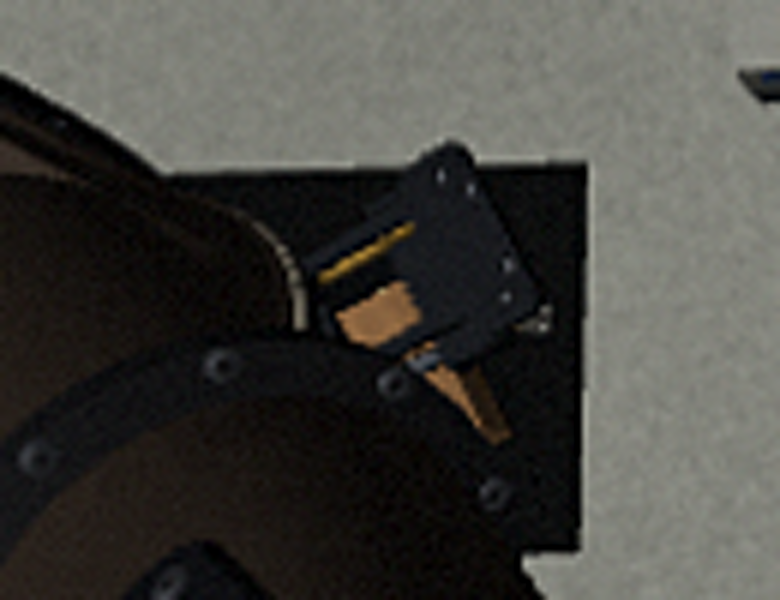

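View pics/d2.png

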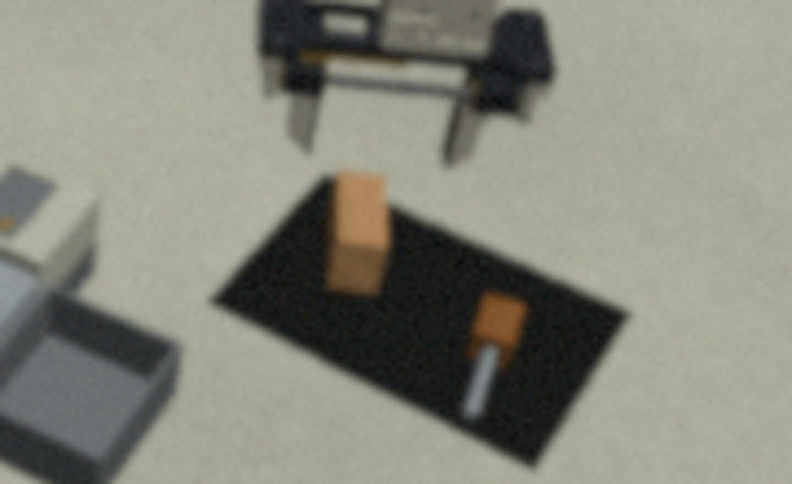

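The scraper sits between the open fingers, and the rod is still where it was. Descending.

>>> move_arm(deltas=[[[0,2,40,0,0,0,0],[0,2,76,0,0,0,0],[0,2,76,0,0,0,0],[0,2,76,0,0,0,0],[0,2,76,0,0,0,255],[0,2,76,0,0,0,255],[0,2,76,0,0,0,255],[0,2,76,0,0,0,255],[0,2,76,0,0,0,255],[0,2,76,0,0,0,255]]])

```text
t: 5.2
eef_pos: [0.4209, 0.2532, 0.0345]
tcp_rot: [3.066, 0.678, 0.001]
contact_force: [-0.8, 0.7, 0.7]
finger_gap: 0.396
```

Run:
```python
from h import *
go((420.5,256,180,25))
```

```text
t 5.2 p [420.9 253.2  34.5] rot [3.0665e+00 6.7840e-01 5.0000e-04] F [-0.8  0.7  0.7] gap 0.396
(420.5, 256, 180, 25) -> [0.8, -2.5, -145.5] [0.06, -0.01, -0.05]
```

>>> move_arm(deltas=[[[0,0,-50,0,0,0,255],[0,0,-110,0,0,0,255],[0,0,-146,0,0,0,255],[0,0,-146,0,0,0,255],[0,0,-146,0,0,0,255]]])

```text
t: 5.82
eef_pos: [0.4204, 0.2527, 0.1795]
tcp_rot: [3.066, 0.678, -0.001]
contact_force: [-0.8, -0.5, -1.4]
finger_gap: 0.391
```

Run:
```python
from h import *
x,y=stw(42.5,-101)
go((500,100,180,14),(x,y,170,1.94))
crop("scene",340,170,180,110,4.4,"pics/d3.png")
for i in range(3): arm.get_image("top");st()
```

```text
t 5.83 p [420.4 252.7 179.5] rot [ 3.0658e+00  6.7810e-01 -1.4000e-03] F [-0.8 -0.5 -1.4] gap 0.391
(500, 100, 180, 14) -> [7.8, 172.1, -0.2] [0.09, 0.06, 10.94]
(np.float64(679.8947848236172), np.float64(-128.20336037538567), 170, 1.94) -> [74.7, 454.8, 10.1] [0.1, 0.05, 23.0]
t 5.92 p [420.1 252.7 179. ] rot [ 3.0656  0.6785 -0.0035] F [-0.4  0.7 -1.5] gap 0.388
t 5.97 p [420.1 252.8 179.1] rot [ 3.0657  0.6785 -0.0035] F [ 0.2 -0.2 -1.2] gap 0.383
t 6.03 p [420.2 252.9 179.2] rot [ 3.0658  0.6788 -0.0031] F [ 0.7 -0.2 -2.3] gap 0.389
```

View pics/d3.png

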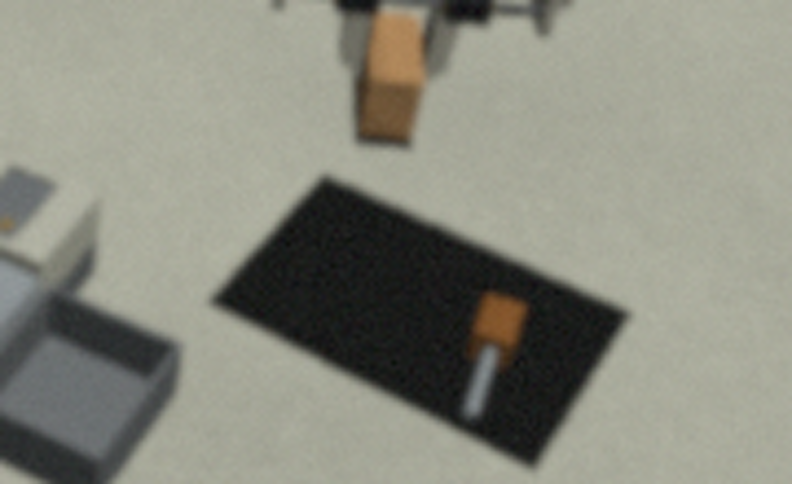

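>>> move_arm(deltas=[[[10,60,0,0,0,4,255],[20,120,0,0,0,8,255],[30,180,0,0,0,12,255],[40,240,2,0,0,16,255],[50,300,5,0,0,20,255],[60,360,10,0,0,23,255],[70,420,10,0,0,23,255],[75,455,10,0,0,23,255],[75,455,10,0,0,23,255],[75,455,10,0,0,23,255],[75,455,10,0,0,23,255]]])

```text
t: 7.4
eef_pos: [0.6798, -0.126, 0.1694]
tcp_rot: [3.14, 0.057, -0.003]
contact_force: [-0.7, 0.1, -1.3]
finger_gap: 0.392
```

Run:
```python
from h import *
x,y=stw(42.5,-101)
go((x,y,120,1.94),(x,y,98,1.94))
crop("top",215,100,180,125,4.4,"pics/e1.png");crop("scene",210,130,180,125,4.4,"pics/e2.png")
```

```text
t 7.4 p [ 679.8 -126.   169.4] rot [ 3.14    0.0575 -0.0035] F [-0.7  0.1 -1.3] gap 0.392
(np.float64(679.8947848236172), np.float64(-128.20336037538567), 120, 1.94) -> [0.1, 2.1, 49.4] [0.06, 0.13, 0.16]
(np.float64(679.8947848236172), np.float64(-128.20336037538567), 98, 1.94) -> [0.2, 2.1, 71.4] [0.06, 0.13, 0.16]
```

View pics/e1.png

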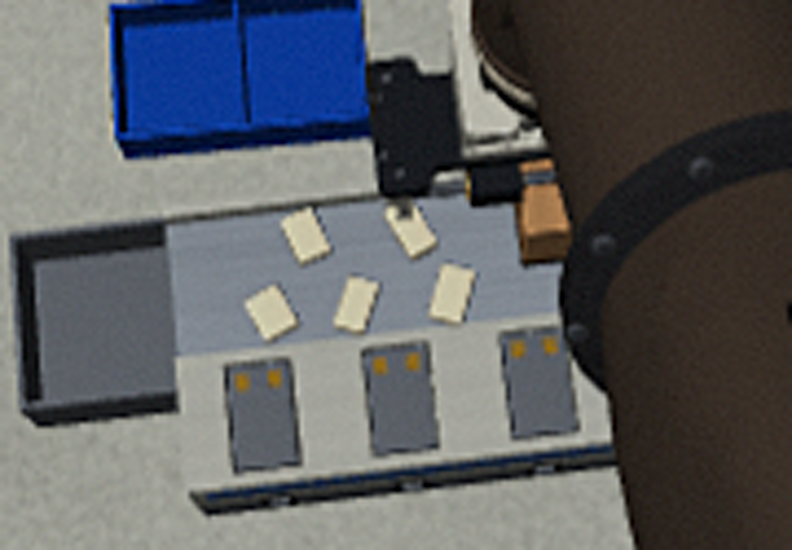

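View pics/e2.png

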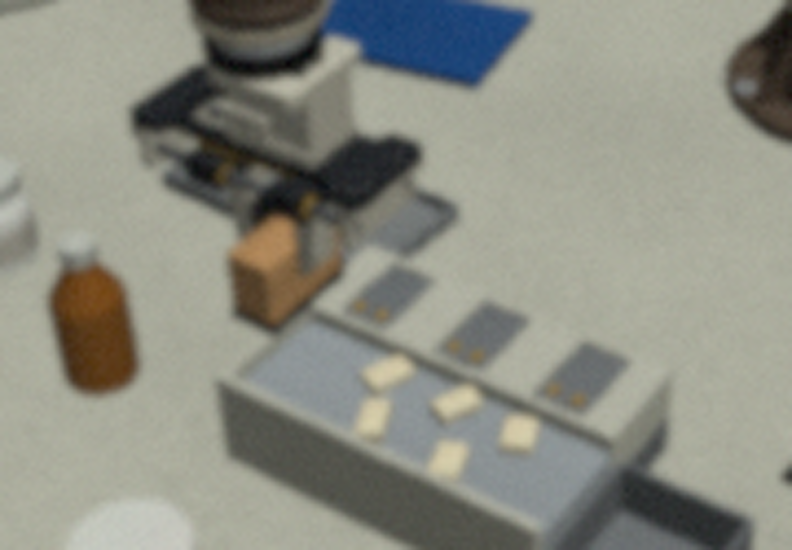

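The block is gripped over the closed end of the trough, and the chips are untouched. I'll lower partway and compare it with the expected position.

>>> move_arm(deltas=[[[0,2,25,0,0,0,255],[0,2,50,0,0,0,255],[0,2,50,0,0,0,255],[0,2,50,0,0,0,255],[0,2,50,0,0,0,255]]])

```text
t: 8.12
eef_pos: [0.6807, -0.1285, 0.1212]
tcp_rot: [3.139, 0.057, 0.001]
contact_force: [-0.8, 0.4, -2.0]
finger_gap: 0.391
```

```bash
cat >> h.py <<'E'
def W(p,o):
    o=np.array(o,float);c,s=np.cos(np.radians(p[2])),np.sin(np.radians(p[2]));return np.c_[p[0]+c*o[:,0]-s*o[:,1],p[1]+s*o[:,0]+c*o[:,1],o[:,2]]/1000
def box(p,lx,ly,z0,z1):
    return [W(p,[(sx*lx/2,sy*ly/2,z) for sx,sy in((1,1),(1,-1),(-1,-1),(-1,1))]) for z in(z0,z1)]
def overlay(n,u0,v0,w,h,k,polys,name):
    im=arm.get_image(n)[v0:v0+h,u0:u0+w,::-1]; im=cv2.resize(im,None,fx=k,fy=k,interpolation=cv2.INTER_CUBIC)
    for P,col in polys:
        p=(w2p(n,P)-[u0,v0]+.5)*k-.5; cv2.polylines(im,[np.round(p).astype(int)],True,col,1)
    cv2.imwrite(name,im)
E
python3 - <<'E'
from h import *
s=go((*stw(42.5,-101),98,1.94)) or arm.sense()
p=np.array(s['eef_pos'])*1000
b=box((p[0],p[1],1.94),78,36,p[2]-31.5,p[2]+24.5)
pol=[(b[0],(255,0,255)),(b[1],(0,0,255)),(W(ST,[(-3.5,135,80),(-3.5,-127,80),(88.5,-127,80),(88.5,135,80)]),(0,255,0))]
overlay("top",235,110,160,105,4.9,pol,"pics/f1.png");overlay("scene",240,160,130,100,6,pol,"pics/f2.png")
E
```

```text
t 8.12 p [ 680.7 -128.5  121.2] rot [3.1392e+00 5.6900e-02 6.0000e-04] F [-0.8  0.4 -2. ] gap 0.391
(np.float64(679.8947848236172), np.float64(-128.20336037538567), 98, 1.94) -> [-0.8, -0.4, 23.2] [0.11, -0.02, 0.14]
```

View pics/f1.png

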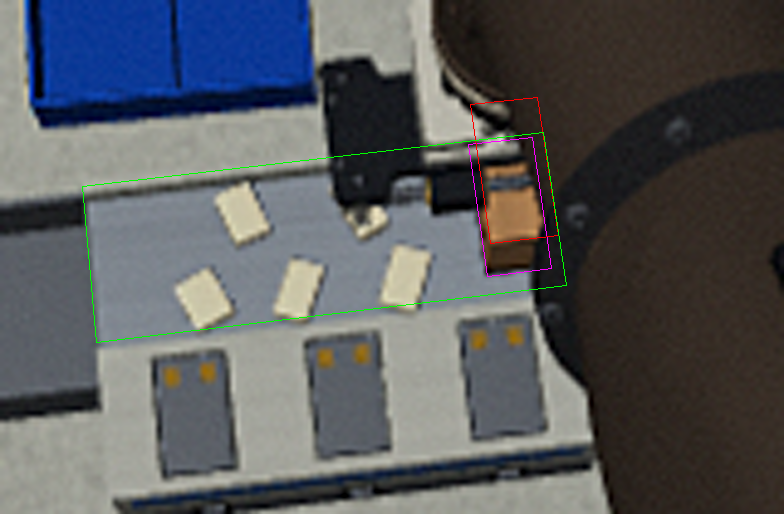

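View pics/f2.png

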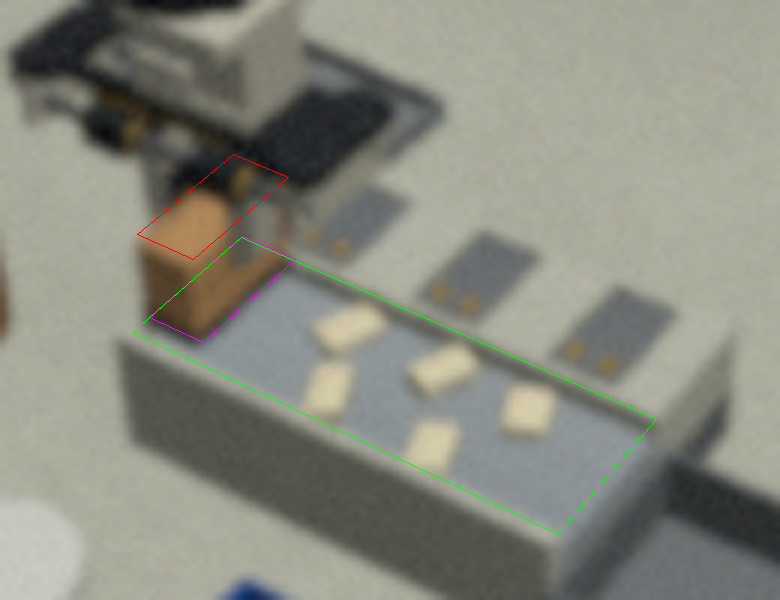

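The predicted and actual block outlines agree in the top view, and it is inside the trough walls. Lowering to the floor.

>>> move_arm(deltas=[[[-1,0,12,0,0,0,255],[-1,0,20,0,0,0,255],[-1,0,23,0,0,0,255],[-1,0,23,0,0,0,255],[-1,0,23,0,0,0,255]]])

```text
t: 8.85
eef_pos: [0.6794, -0.1287, 0.0976]
tcp_rot: [3.139, 0.057, -0.001]
contact_force: [-0.7, 0.7, -0.6]
finger_gap: 0.386
```

Run:
```python
from h import *
go((*stw(42.5,0),98,1.94),(*stw(42.5,131),98,1.94))
```

```text
t 8.85 p [ 679.4 -128.7   97.6] rot [ 3.1393e+00  5.6500e-02 -6.0000e-04] F [-0.7  0.7 -0.6] gap 0.386
(np.float64(676.475640092361), np.float64(-27.261250979421884), 98, 1.94) -> [0.7, -101.5, -0.6] [0.1, 0.02, 0.12]
(np.float64(672.0409078171673), np.float64(103.66366318762026), 98, 1.94) -> [1.0, -232.5, -0.8] [0.1, 0.02, 0.12]
```

>>> move_arm(deltas=[[[0,-10,0.4,0,0,0,255],[0,-20,0.4,0,0,0,255],[0,-30,0.4,0,0,0,255],[0,-40,0.4,0,0,0,255],[0,-50,0.4,0,0,0,255],[0,-60,0.4,0,0,0,255],[0,-70,0.4,0,0,0,255],[0,-80,0.4,0,0,0,255],[0,-90,0.4,0,0,0,255],[0,-100,0.4,0,0,0,255]]])

```text
t: 10.1
eef_pos: [0.6762, -0.0288, 0.0976]
tcp_rot: [3.138, 0.056, 0.001]
contact_force: [0.2, -5.3, 7.5]
finger_gap: 0.392
```

Run:
```python
from h import *
go((*stw(42.5,0),98,1.94),(*stw(42.5,131),98,1.94))
crop("top",215,120,170,110,4.6,"pics/g1.png");crop("scene",240,160,150,110,5,"pics/g2.png")
```

```text
t 10.1 p [676.2 -28.8  97.6] rot [3.1382e+00 5.6100e-02 1.0000e-03] F [ 0.2 -5.3  7.5] gap 0.392
(np.float64(676.475640092361), np.float64(-27.261250979421884), 98, 1.94) -> [0.4, -1.6, -0.4] [0.17, -0.03, 0.11]
(np.float64(672.0409078171673), np.float64(103.66366318762026), 98, 1.94) -> [0.6, -132.6, -0.8] [0.17, -0.03, 0.11]
```

View pics/g1.png

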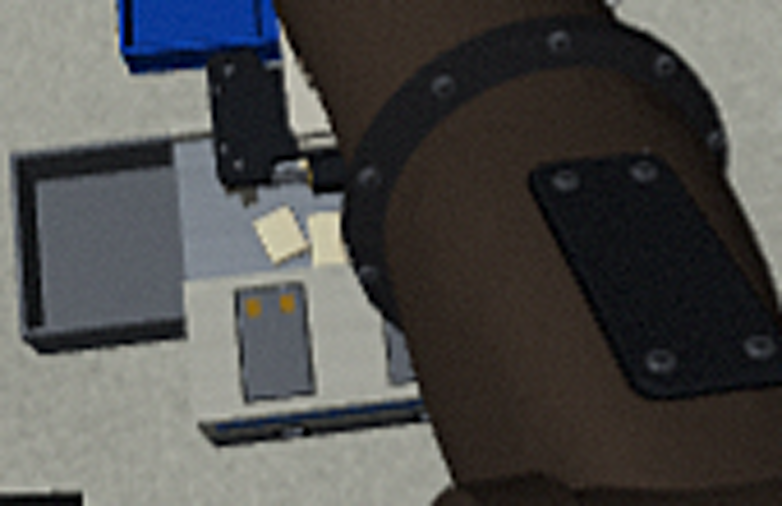

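View pics/g2.png

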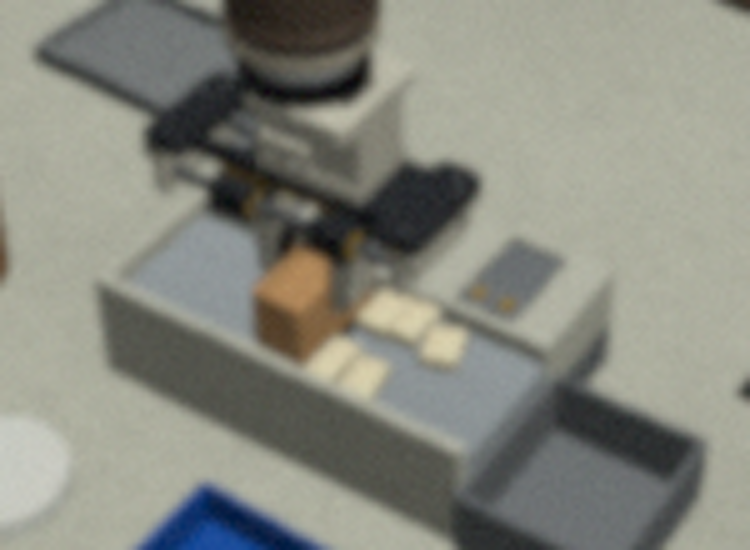

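All five chips lie ahead of the block and nothing is left behind it. Continuing to the open end.

>>> move_arm(deltas=[[[0,-11,0.2,0,0,0,255],[0,-22,0.2,0,0,0,255],[0,-33,0.2,0,0,0,255],[0,-44,0.2,0,0,0,255],[0,-55,0.2,0,0,0,255],[0,-66,0.2,0,0,0,255],[0,-77,0.2,0,0,0,255],[0,-88,0.2,0,0,0,255],[0,-99,0.2,0,0,0,255],[0,-110,0.2,0,0,0,255],[0,-121,0.0,0,0,0,255],[0,-131,0.0,0,0,0,255]]])

```text
t: 11.7
eef_pos: [0.6708, 0.1051, 0.0975]
tcp_rot: [3.14, 0.06, 0.0]
contact_force: [-0.4, -4.4, 6.0]
finger_gap: 0.389
```

Run:
```python
from h import *
go((*stw(42.5,131),98,1.94))
crop("top",205,110,170,110,4.6,"pics/h1.png");crop("scene",240,160,160,120,5,"pics/h2.png")
```

```text
t 11.7 p [670.8 105.1  97.5] rot [3.1398e+00 6.0200e-02 5.0000e-04] F [-0.4 -4.4  6. ] gap 0.389
(np.float64(672.0409078171673), np.float64(103.66366318762026), 98, 1.94) -> [1.2, 1.5, -0.5] [0.07, -0.02, 0.26]
```

View pics/h1.png

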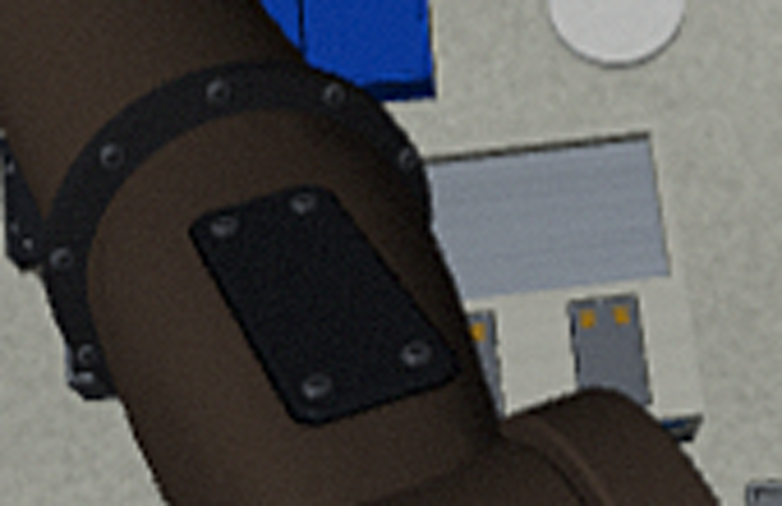

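View pics/h2.png

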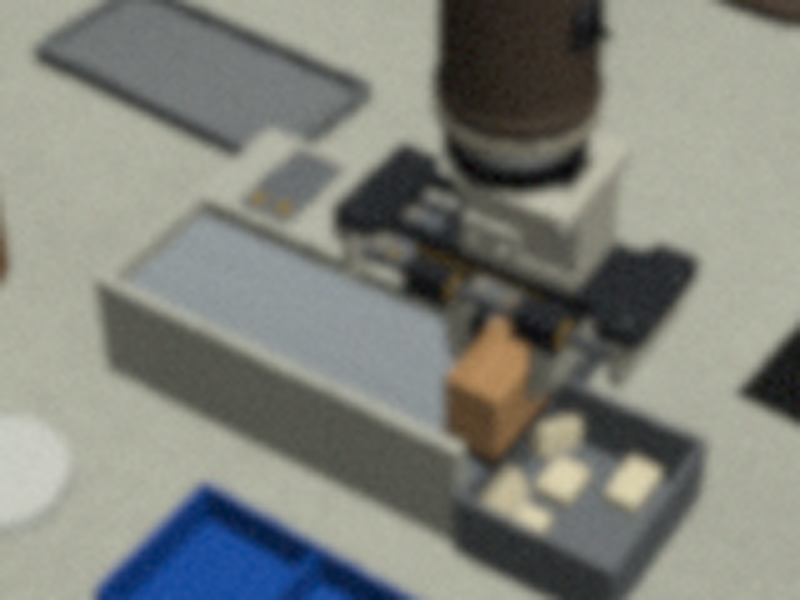

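The trough is empty, and five chips are in the waste tray around (490-650, 430-520) in the crop. Lifting the scraper away and heading for the mat.

>>> move_arm(deltas=[[[0,0,-30,0,0,0,255],[0,0,-60,0,0,0,255],[0,0,-90,0,0,0,255],[-60,-20,-95,0,0,0,255],[-120,-60,-95,0,0,0,255],[-180,-100,-95,0,0,0,255],[-230,-135,-95,0,0,0,255],[-247,-160,-90,0,0,0,255],[-247,-160,-90,0,0,0,255],[-247,-160,-90,0,0,0,255]]])

```text
t: 13.05
eef_pos: [0.4167, 0.2571, 0.1872]
tcp_rot: [-3.14, -0.065, 0.001]
contact_force: [0.4, 0.2, -1.2]
finger_gap: 0.389
```

Run:
```python
from h import *
go((420,254,60,1.94),(420,254,35,1.94))
crop("top",135,130,180,130,4.4,"pics/i1.png");crop("scene",290,170,200,120,4,"pics/i2.png")
```

```text
t 13.05 p [416.7 257.1 187.2] rot [-3.1403e+00 -6.5100e-02  1.1000e-03] F [ 0.4  0.2 -1.2] gap 0.389
(420, 254, 60, 1.94) -> [3.2, 3.4, 127.2] [-0.03, 0.04, 0.43]
(420, 254, 35, 1.94) -> [3.2, 3.4, 152.2] [-0.03, 0.04, 0.43]
```

View pics/i1.png

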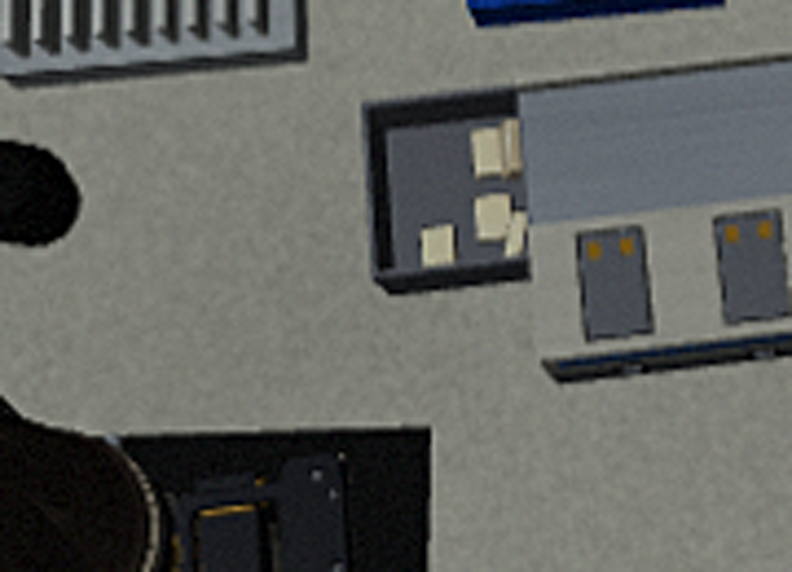

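View pics/i2.png

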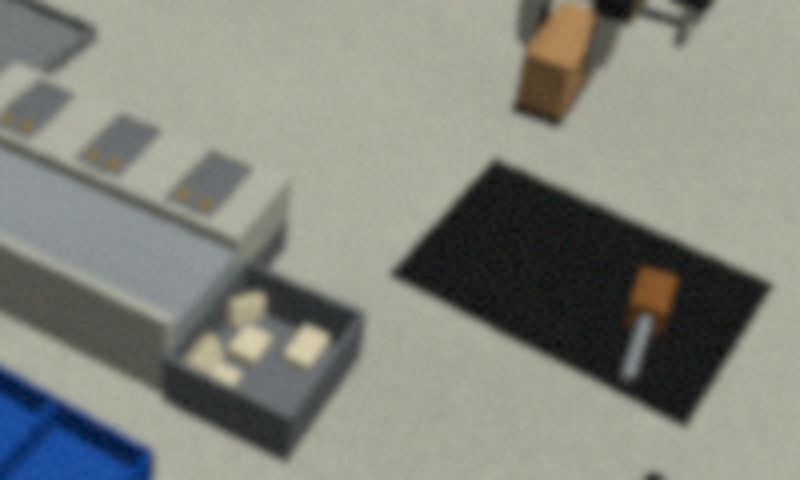

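All five chips are down in the tray, two of them leaning on its wall. Setting the scraper down on the mat.

>>> move_arm(deltas=[[[3,3,60,0,0,0,255],[3,3,115,0,0,0,255],[3,3,140,0,0,0,255],[3,3,148,0,0,0,255],[3,3,152,0,0,0,255],[3,3,152.5,0,0,0,255],[3,3,152.5,0,0,0,255],[3,3,152.5,0,0,0,0],[3,3,152.5,0,0,0,0],[3,3,152.5,0,0,0,0],[3,3,152.5,0,0,0,0]]])

```text
t: 14.52
eef_pos: [0.4208, 0.2536, 0.0348]
tcp_rot: [-3.14, -0.061, 0.0]
contact_force: [-1.0, -0.1, -0.4]
finger_gap: 0.776
```

Run:
```python
from h import *
go((400,254,150,1.94),(350,254,160,1.94))
```

```text
t 14.53 p [420.8 253.6  34.8] rot [-3.1404e+00 -6.1000e-02  5.0000e-04] F [-1.  -0.1 -0.4] gap 0.776
(400, 254, 150, 1.94) -> [-20.8, -1.3, -115.2] [-0.03, 0.02, 0.29]
(350, 254, 160, 1.94) -> [-70.8, -3.3, -125.2] [-0.03, 0.02, 0.29]
```

Lift off, then move clear of the mat to get an unobstructed look.

>>> move_arm(deltas=[[[0,0,0,0,0,0,0],[0,0,-50,0,0,0,0],[0,0,-110,0,0,0,0],[-20,60,-130,0,0,0,0],[-40,120,-140,0,0,0,0],[-50,180,-140,0,0,0,0],[-60,230,-140,0,0,0,0],[-60,230,-140,0,0,0,0],[-60,230,-140,0,0,0,0]]])

```text
t: 15.65
eef_pos: [0.3701, 0.0217, 0.1749]
tcp_rot: [-3.14, -0.06, -0.001]
contact_force: [-0.6, 0.6, 0.6]
finger_gap: 1.0
```

Run:
```python
from h import *
st()
im=crop("top",135,210,115,90,6.8,"pics/j1.png")
# rough: colours
for l,z in(("rod",.003),("scraper",.003)):
    for q in arm.spot_point("top",l)[:2]: print(l,q['score'],p2w("top",q['uv'],z))
```

```text
t 15.65 p [370.1  21.7 174.9] rot [-3.1401e+00 -6.0300e-02 -7.0000e-04] F [-0.6  0.6  0.6] gap 1.0
rod 0.61 [[0.44423918 0.3734372  0.003     ]]
rod 0.43 [[0.65111027 0.14587899 0.003     ]]
scraper 0.77 [[0.4315697  0.23434875 0.003     ]]
```

View pics/j1.png

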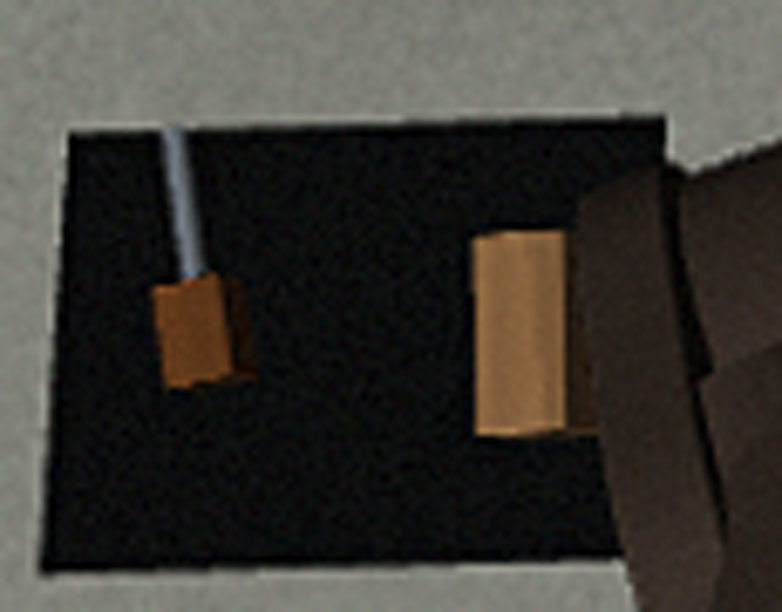

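Run:
```python
from h import *
np.set_printoptions(suppress=True,precision=2)
k=lambda q:(np.array(q)+.5)/6.8-.5+[135,210]
o=[(.039,.018,.059),(.039,-.018,.059),(-.039,-.018,.059),(-.039,.018,.059)]
x,f=fit("top",o,k([(473,238),(566,231),(566,431),(474,435)]),[.42,.25,.0]);print('scraper',x[:2]*1000,np.degrees(x[2]));print(f.T)
o2=[(.021,.014,.031),(.021,-.014,.031),(-.021,-.014,.031),(-.021,.014,.031),(.086,0,.022)]
x,f=fit("top",o2,k([(153,288),(217,276),(233,378),(165,390),(171,127)]),[.44,.37,.1]);print('rod',x[:2]*1000,np.degrees(x[2]));print(f.T)
```

```text
scraper [426.42 234.18] -1.4487453271343593
[[ 0.09 -0.09  0.1  -0.1 ]
 [-0.36 -0.21  0.13  0.43]]
rod [441.08 373.4 ] 7.828479542273934
[[-0.42  0.28  0.06 -0.13  0.19]
 [ 0.13 -0.41 -0.23  0.34  0.15]]
```

The scraper stands at about (426, 234), 20 mm from where I released it. It was probably knocked, but it's still upright and well inside the mat. The rod is unchanged at (441, 373) with yaw 7.8°, so I'll go and fetch it.

Run:
```python
from h import *
go((400,200,170,4),(433.2,372.3,120,7.83))
```

```text
t 15.8 p [370.1  22.6 174.7] rot [-3.1398e+00 -6.4900e-02  1.0000e-04] F [ 0.3 -0.5 -0.7] gap 0.999
(400, 200, 170, 4) -> [37.2, -176.0, 4.9] [-0.06, 0.0, -1.63]
(433.2, 372.3, 120, 7.83) -> [77.5, -346.7, 55.1] [-0.06, -0.0, -5.46]
```

>>> move_arm(deltas=[[[13,-60,0,0,0,-1,0],[26,-120,0,0,0,-2,0],[40,-180,0,0,0,-3,0],[52,-240,0,0,0,-4,0],[66,-300,0,0,0,-5.5,0],[77,-347,20,0,0,-5.5,0],[77,-347,55,0,0,-5.5,0],[77,-347,55,0,0,-5.5,0],[77,-347,55,0,0,-5.5,100],[77,-347,55,0,0,-5.5,100],[77,-347,55,0,0,-5.5,100]]])

```text
t: 17.18
eef_pos: [0.4333, 0.3726, 0.1213]
tcp_rot: [-3.132, -0.214, -0.002]
contact_force: [-0.3, 0.4, 0.1]
finger_gap: 0.721
```

Run:
```python
from h import *
go((433.2,372.3,60,7.83),(433.2,372.3,7,7.83))
crop("top",125,180,130,100,6,"pics/k1.png");crop("scene",340,170,180,120,4.4,"pics/k2.png")
```

```text
t 17.18 p [433.3 372.6 121.3] rot [-3.1323e+00 -2.1430e-01 -2.4000e-03] F [-0.3  0.4  0.1] gap 0.721
(433.2, 372.3, 60, 7.83) -> [-0.2, 0.4, 61.3] [-0.1, -0.1, -0.0]
(433.2, 372.3, 7, 7.83) -> [-0.3, 0.5, 114.3] [-0.1, -0.1, -0.0]
```

View pics/k2.png

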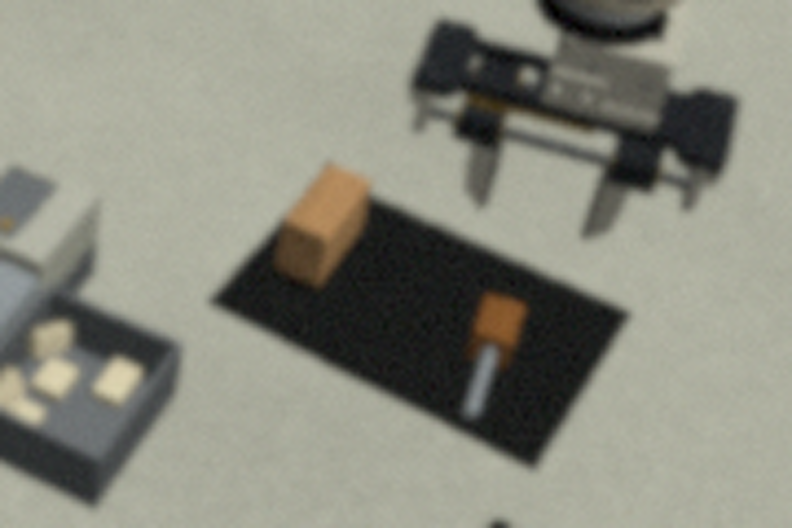

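>>> move_arm(deltas=[[[0,0.5,50,0,0,0,100],[0,0.5,95,0,0,0,100],[0,0.5,110,0,0,0,100],[0,0.5,114,0,0,0,100],[0,0.5,114,0,0,0,100],[0,0.5,114,0,0,0,255],[0,0.5,114,0,0,0,255],[0,0.5,114,0,0,0,255],[0,0.5,114,0,0,0,255],[0,0.5,114,0,0,0,255]]])

```text
t: 18.52
eef_pos: [0.4335, 0.3722, 0.0072]
tcp_rot: [-3.133, -0.214, -0.002]
contact_force: [-0.9, -1.7, 5.6]
finger_gap: 0.305
```

Run:
```python
from h import *
go((433.2,372.3,120,7.83))
```

```text
t 18.52 p [433.5 372.2   7.2] rot [-3.1326e+00 -2.1440e-01 -2.3000e-03] F [-0.9 -1.7  5.6] gap 0.305
(433.2, 372.3, 120, 7.83) -> [-0.1, -0.3, -112.8] [-0.09, -0.09, 0.0]
```

Run:
```python
from h import *
for y in(-85,0,85): print(np.round(stw(-205,y),1),np.round(stw(-92.5,y),1))
go((430,280,125,5),(*stw(-205,85),110,1.94))
```

```text
[ 432.  -120.6] [ 544.4 -116.8]
[429.1 -35.6] [541.6 -31.8]
[426.2  49.3] [538.7  53.1]
t 18.52 p [433.5 372.2   7.2] rot [-3.1326e+00 -2.1440e-01 -2.3000e-03] F [-0.9 -1.7  5.6] gap 0.305
(430, 280, 125, 5) -> [-15.8, 90.7, -118.0] [-0.09, -0.09, 2.83]
(np.float64(426.24000268980836), np.float64(49.3114319678158), 110, 1.94) -> [-51.0, 318.8, -103.4] [-0.09, -0.08, 5.89]
```

>>> move_arm(deltas=[[[0,0,-40,0,0,0,255],[0,0,-90,0,0,0,255],[0,0,-118,0,0,0,255],[-8,50,-118,0,0,1,255],[-16,100,-118,0,0,2,255],[-24,150,-118,0,0,3,255],[-32,200,-118,0,0,4,255],[-40,250,-112,0,0,5,255],[-48,300,-105,0,0,5.9,255],[-51,319,-103,0,0,5.9,255],[-51,319,-103,0,0,5.9,255],[-51,319,-103,0,0,5.9,255]]])

```text
t: 20.02
eef_pos: [0.4264, 0.0501, 0.1098]
tcp_rot: [-3.139, -0.054, -0.003]
contact_force: [0.3, 0.9, -0.3]
finger_gap: 0.301
```

Run:
```python
from h import *
s=arm.sense();p=np.array(s['eef_pos'])*1000
go((*stw(-205,85),12.2,1.94))
# rod predicted: origin 8mm ahead of TCP, yaw 1.94, underside = tcp z-4.2
a=np.radians(1.94);ro=(p[0]+8*np.cos(a),p[1]+8*np.sin(a),1.94);zb=p[2]-4.2
b=box(ro,42,28,zb,zb+28)
sh=W(ro,[(21,5,zb+14),(86,5,zb+14),(86,-5,zb+14),(21,-5,zb+14)])
pol=[(b[0],(255,0,255)),(b[1],(0,0,255)),(sh,(0,255,0))]
overlay("top",220,170,120,90,6.5,pol,"pics/l1.png");overlay("scene",310,140,120,90,6.5,pol,"pics/l2.png")
```

```text
t 20.02 p [426.4  50.1 109.8] rot [-3.1387e+00 -5.4300e-02 -2.8000e-03] F [ 0.3  0.9 -0.3] gap 0.301
(np.float64(426.24000268980836), np.float64(49.3114319678158), 12.2, 1.94) -> [-0.4, 1.0, 97.6] [-0.14, -0.1, 0.04]
```

View pics/l1.png

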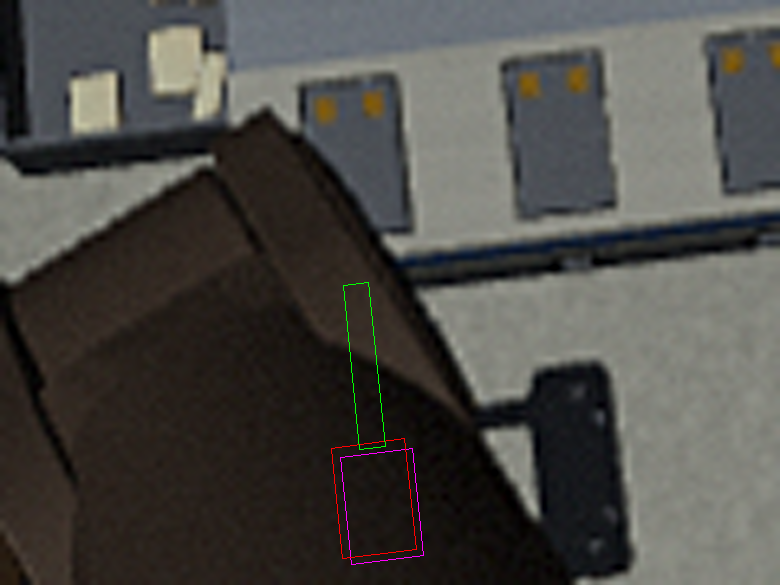

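View pics/l2.png

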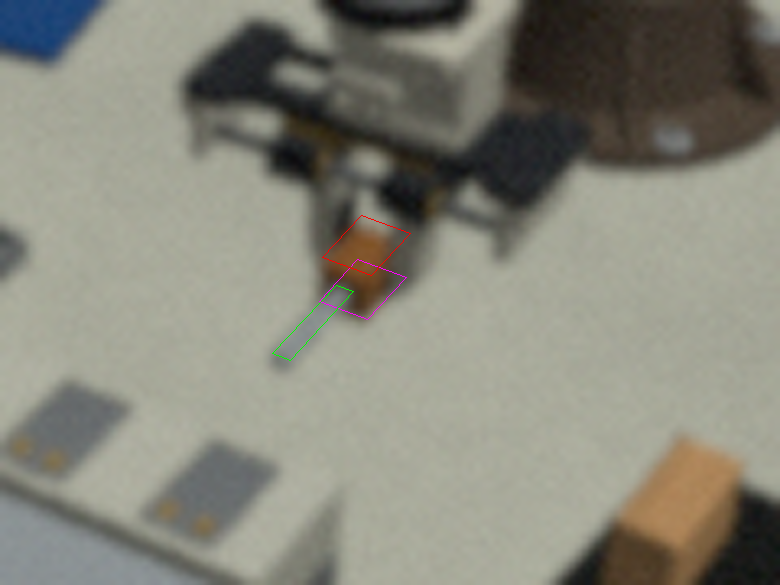

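The rod is held straight. In the scene view it shows the same ~1 px offset as the station, so the two frames agree. Going down in front of slot 2.

>>> move_arm(deltas=[[[0,0.5,40,0,0,0,255],[0,1,80,0,0,0,255],[0,1,97.5,0,0,0,255],[0,1,97.5,0,0,0,255],[0,1,97.5,0,0,0,255],[0,1,97.5,0,0,0,255]]])

```text
t: 20.88
eef_pos: [0.4274, 0.05, 0.0132]
tcp_rot: [-3.138, -0.056, -0.006]
contact_force: [0.4, 0.2, -0.8]
finger_gap: 0.302
```

Run:
```python
from h import *
go((*stw(-195,85),12.2,1.94),(*stw(-164,85),12.2,1.94),(*stw(-145,85),12.2,1.94))
crop("top",220,170,120,90,6.5,"pics/m1.png");crop("scene",310,140,120,90,6.5,"pics/m2.png")
```

```text
t 20.88 p [427.4  50.   13.2] rot [-3.1385 -0.0562 -0.0056] F [ 0.4  0.2 -0.8] gap 0.302
(np.float64(436.23427094683444), np.float64(49.6499611491283), 12.2, 1.94) -> [8.8, 0.6, 1.0] [-0.15, -0.21, 0.11]
(np.float64(467.21650254361543), np.float64(50.69940161119705), 12.2, 1.94) -> [39.8, 0.7, 1.1] [-0.15, -0.21, 0.11]
(np.float64(486.20561223196506), np.float64(51.34260705569079), 12.2, 1.94) -> [58.8, 0.7, 1.2] [-0.15, -0.21, 0.11]
```

View pics/m1.png

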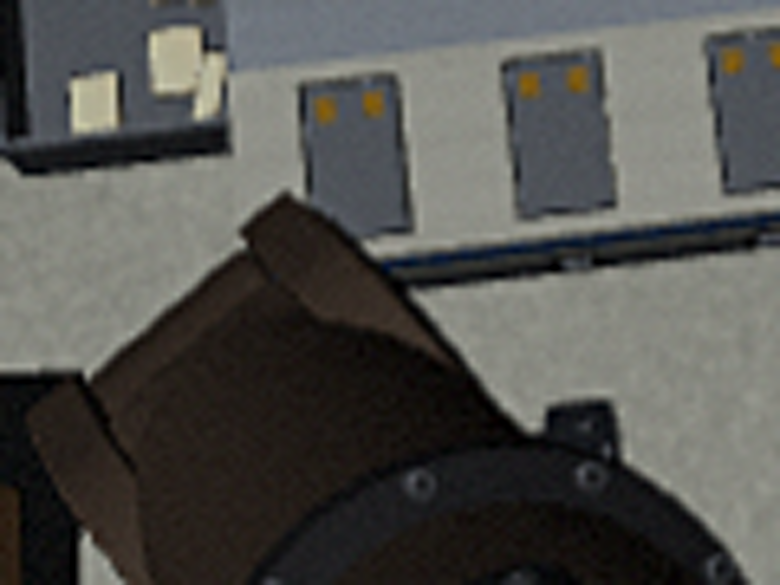

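View pics/m2.png

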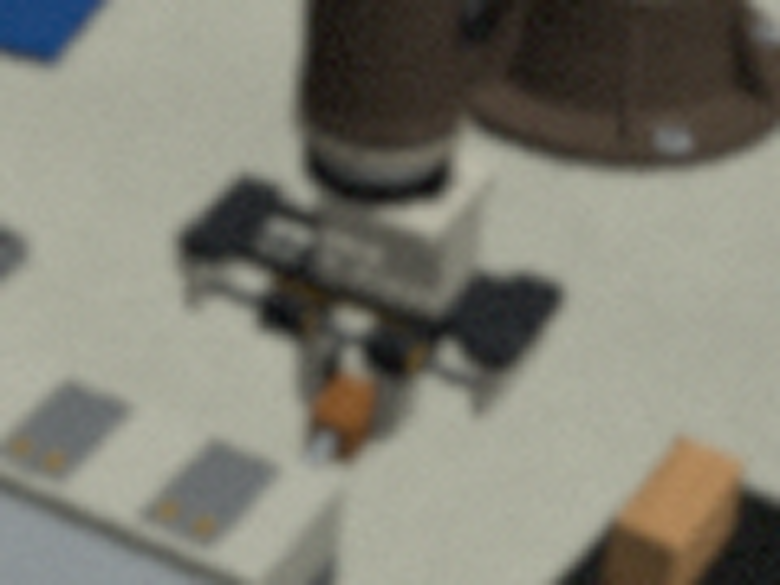

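>>> move_arm(deltas=[[[8,0.7,1,0,0,0,255],[15,0.7,1,0,0,0,255],[19,0.7,1,0,0,0,255],[22,0.7,1,0,0,0,255],[25,0.7,1,0,0,0,255]]])

```text
t: 21.6
eef_pos: [0.4522, 0.0499, 0.012]
tcp_rot: [-3.139, -0.056, -0.005]
contact_force: [0.3, 0.2, -1.1]
finger_gap: 0.303
```

Run:
```python
from h import *
go((*stw(-170,85),12.2,1.94),(*stw(-158,85),12.2,1.94),(*stw(-145,85),12.2,1.94))
```

```text
t 21.6 p [452.2  49.9  12. ] rot [-3.1386 -0.0557 -0.0046] F [ 0.3  0.2 -1.1] gap 0.303
(np.float64(461.21994158939975), np.float64(50.49628410240955), 12.2, 1.94) -> [9.0, -0.3, -0.2] [-0.14, -0.17, 0.09]
(np.float64(473.2130634978311), np.float64(50.90251911998454), 12.2, 1.94) -> [21.0, -0.3, -0.2] [-0.14, -0.17, 0.09]
(np.float64(486.20561223196506), np.float64(51.34260705569079), 12.2, 1.94) -> [34.0, -0.2, -0.1] [-0.14, -0.17, 0.09]
```

The tip should be 7 mm past the face and there's no contact force, so it's in the slot. Continuing.

>>> move_arm(deltas=[[[5,-0.3,0,0,0,0,255],[10,-0.3,0,0,0,0,255],[15,-0.3,0,0,0,0,255],[20,-0.3,0,0,0,0,255],[20,-0.3,0,0,0,0,255]]])

```text
t: 22.22
eef_pos: [0.4727, 0.051, 0.0121]
tcp_rot: [-3.138, -0.055, -0.005]
contact_force: [0.3, 1.0, -1.1]
finger_gap: 0.303
```

Run:
```python
from h import *
go((*stw(-158,85),12.2,1.94),(*stw(-144,85),12.2,1.94))
```

```text
t 22.23 p [472.7  51.   12.1] rot [-3.1385 -0.0554 -0.0052] F [ 0.3  1.  -1.1] gap 0.303
(np.float64(473.2130634978311), np.float64(50.90251911998454), 12.2, 1.94) -> [0.5, 0.1, -0.1] [-0.15, -0.19, 0.08]
(np.float64(487.20503905766765), np.float64(51.37645997382204), 12.2, 1.94) -> [14.5, 0.1, -0.1] [-0.15, -0.19, 0.08]
```

>>> move_arm(deltas=[[[3,0,0,0,0,0,255],[6,0,0,0,0,0,255],[9,0,0,0,0,0,255],[12,0,0,0,0,0,255],[14,0,0,0,0,0,255],[15,0,0,0,0,0,255]]])

```text
t: 22.98
eef_pos: [0.4829, 0.0508, 0.011]
tcp_rot: [-3.14, -0.057, 0.008]
contact_force: [-12.2, -0.8, 3.2]
finger_gap: 0.304
```

Run:
```python
from h import *
go((*stw(-144,85),12.2,1.94))
crop("top",220,160,120,90,6.5,"pics/n1.png");crop("scene",270,140,130,100,6,"pics/n2.png")
```

```text
t 22.98 p [482.9  50.8  11. ] rot [-3.1405 -0.0569  0.0076] F [-12.2  -0.8   3.2] gap 0.304
(np.float64(487.20503905766765), np.float64(51.37645997382204), 12.2, 1.94) -> [4.3, -0.4, -1.2] [-0.04, 0.28, 0.13]
```

View pics/n1.png

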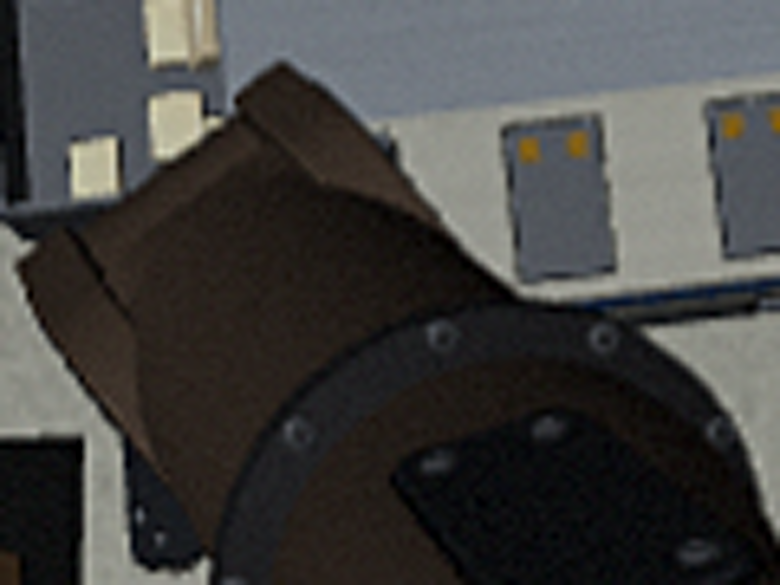

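View pics/n2.png

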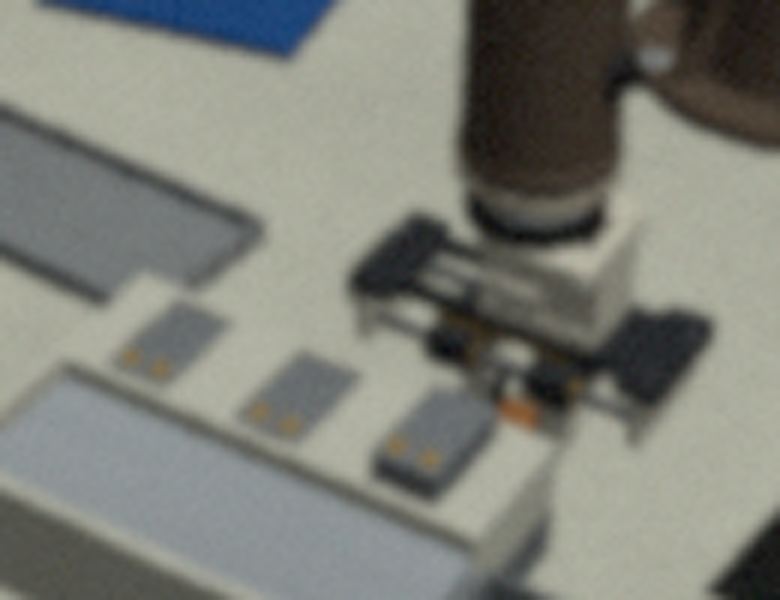

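The near pack has risen partway. The arm lags under the 12 N load, so I'll push further.

>>> move_arm(deltas=[[[6,-0.3,-1,0,0,0,255],[8,-0.3,-1,0,0,0,255],[10,-0.3,-1,0,0,0,255],[12,-0.3,-1,0,0,0,255],[12,-0.3,-1,0,0,0,255],[12,-0.3,-1,0,0,0,255]]])

```text
t: 23.82
eef_pos: [0.4864, 0.0505, 0.0098]
tcp_rot: [3.138, 0.059, -0.03]
contact_force: [-20.3, 0.2, 2.1]
finger_gap: 0.305
```

Run:
```python
from h import *
go((*stw(-144,85),12.2,1.94))
print(np.round(stw(-50,85),1))
pol=[(box((*stw(-50,85),1.94),66,39,64,104)[1],(0,0,255)),(box((*stw(-50,85),1.94),66,39,40,80)[1],(0,255,0))]
overlay("scene",270,140,130,100,6,pol,"pics/n3.png")
```

```text
t 23.82 p [486.4  50.5   9.8] rot [ 3.1381  0.0594 -0.0302] F [-20.3   0.2   2.1] gap 0.305
(np.float64(487.20503905766765), np.float64(51.37645997382204), 12.2, 1.94) -> [0.8, -0.9, -2.4] [0.14, 1.11, 0.23]
[581.2  54.6]
```

View pics/n3.png

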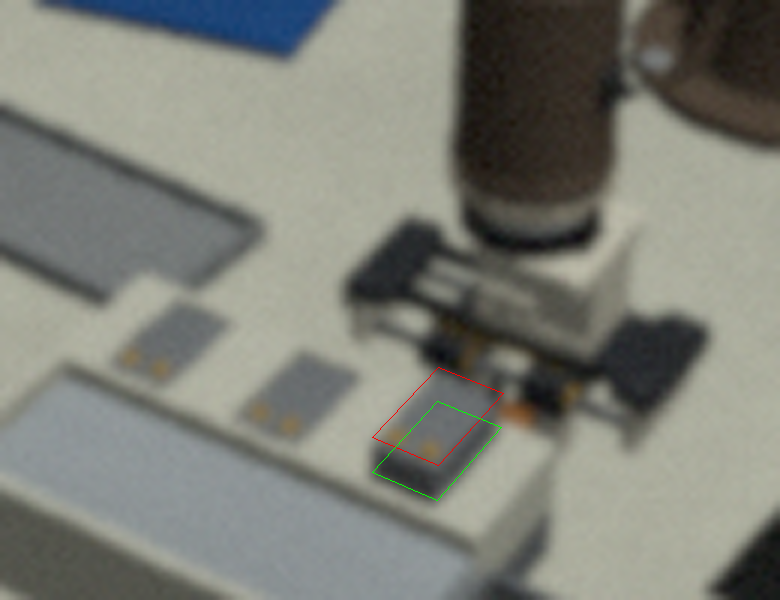

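>>> move_arm(deltas=[[[12,-0.8,-2,0,1,0,255],[14,-0.8,-2,0,1,0,255],[16,-0.8,-2,0,1,0,255],[16,-0.8,-2,0,1,0,255]]])

```text
t: 24.38
eef_pos: [0.4884, 0.05, 0.0078]
tcp_rot: [3.133, 0.063, -0.041]
contact_force: [-31.9, 0.5, 1.8]
finger_gap: 0.306
```

Run:
```python
from h import *
go((*stw(-144,85),12.2,1.94))
crop("scene",300,170,90,70,8,"pics/n4.png")
```

```text
t 24.38 p [488.4  50.    7.8] rot [ 3.1328  0.0632 -0.0408] F [-31.9   0.5   1.8] gap 0.306
(np.float64(487.20503905766765), np.float64(51.37645997382204), 12.2, 1.94) -> [-1.3, -1.4, -4.4] [0.42, 1.5, 0.37]
```

View pics/n4.png

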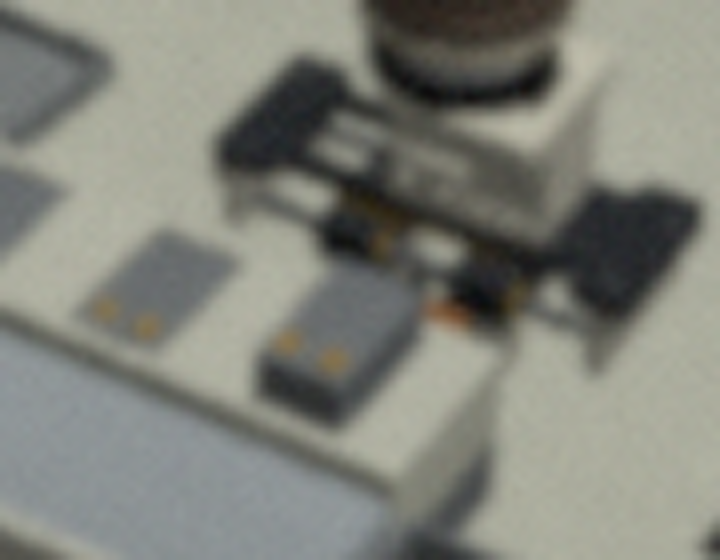

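Force climbs to 32 N with almost no more travel, so the tab is at its stop and the pack is up. Retracting.

>>> move_arm(deltas=[[[-6,-1,-4,0.4,1.5,0.3,255],[-16,-1,-4,0.4,1.5,0.3,255],[-30,-1,-4,0.4,1.5,0.3,255],[-45,-1,-4,0.4,1.5,0.3,255],[-60,-1,-4,0.4,1.5,0.3,255],[-65,-1,-4,0.4,1.5,0.3,255],[-65,-1,-4,0.4,1.5,0.3,255],[-65,-1,-4,0.4,1.5,0.3,255]]])

```text
t: 25.42
eef_pos: [0.4243, 0.0485, 0.0136]
tcp_rot: [3.141, 0.055, 0.001]
contact_force: [0.0, 0.0, -1.6]
finger_gap: 0.302
```

Run:
```python
from h import *
go((*stw(-205,0),60,1.94),(*stw(-205,0),12.2,1.94))
crop("scene",270,160,120,90,6.5,"pics/o2.png")
```

```text
t 25.43 p [424.3  48.5  13.6] rot [3.141e+00 5.480e-02 1.400e-03] F [ 0.   0.  -1.6] gap 0.302
(np.float64(429.1175007309646), np.float64(-35.63984821690621), 60, 1.94) -> [2.0, 84.3, -46.4] [0.01, -0.05, 0.06]
(np.float64(429.1175007309646), np.float64(-35.63984821690621), 12.2, 1.94) -> [1.9, 84.3, 1.4] [0.01, -0.05, 0.06]
```

View pics/o2.png

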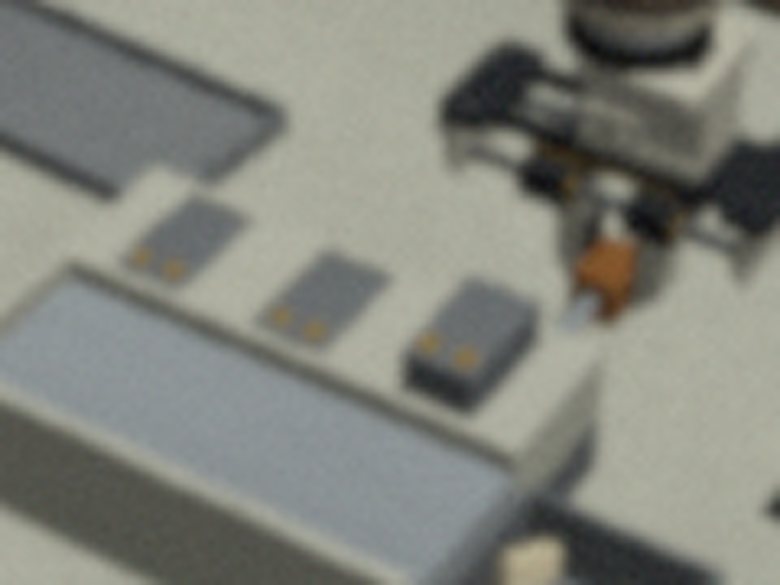

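The pack is up, but the handle seems to have pitched in the grip. I'll lift and check.

>>> move_arm(deltas=[[[0,20,-40,0,0,0,255],[0,60,-90,0,0,0,255],[2,84,-97,0,0,0,255],[2,84,-97,0,0,0,255],[2,84,-97,0,0,0,255]]])

```text
t: 26.1
eef_pos: [0.4289, -0.0349, 0.1103]
tcp_rot: [-3.141, -0.055, -0.001]
contact_force: [0.2, 0.6, -1.2]
finger_gap: 0.303
```

```bash
cat >> h.py <<'E'
def rodpolys(p,dx=8,dz=-4.2,pitch=0):
    "rod wireframe for TCP p(mm); dx: origin ahead of TCP, dz: underside rel TCP, pitch deg (tip down +) about handle centre"
    a=np.radians(ST[2]);q=np.radians(pitch)
    def M(P):
        P=np.array(P,float);x=P[:,0]+8-8;z=P[:,2]-14
        # pitch about grasp point on the handle (x=-8,z=14)
        X=(x+8)*np.cos(q)+z*np.sin(q)-8;Z=-(x+8)*np.sin(q)+z*np.cos(q)
        X=X+dx;Z=Z+p[2]+dz+14;Y=P[:,1]
        return np.c_[p[0]+np.cos(a)*X-np.sin(a)*Y,p[1]+np.sin(a)*X+np.cos(a)*Y,Z]/1000
    f=lambda z:[(21,14,z),(21,-14,z),(-21,-14,z),(-21,14,z)]
    return [(M(f(0)),(255,0,255)),(M(f(28)),(0,0,255)),(M([(21,0,14),(86,0,14)]),(0,255,0))]
E
python3 - <<'E'
from h import *
s=st();p=np.array(s['eef_pos'])*1000
overlay("scene",290,140,120,90,6.5,[],"pics/q2.png")
overlay("scene",290,140,120,90,6.5,rodpolys(p,pitch=10),"pics/q3.png");overlay("top",250,170,120,90,6.5,rodpolys(p),"pics/q1.png")
E
```

```text
t 26.1 p [428.9 -34.9 110.3] rot [-3.1408e+00 -5.4800e-02 -6.0000e-04] F [ 0.2  0.6 -1.2] gap 0.303
```

View pics/q2.png

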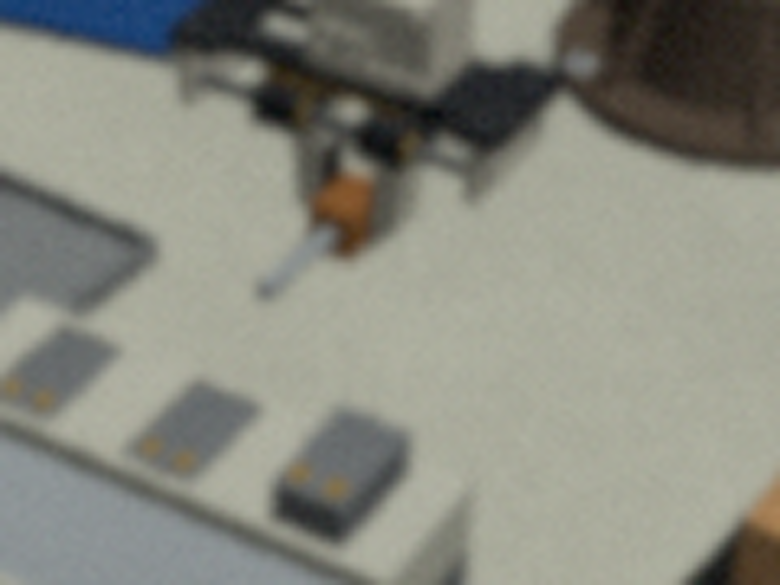

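View pics/q3.png

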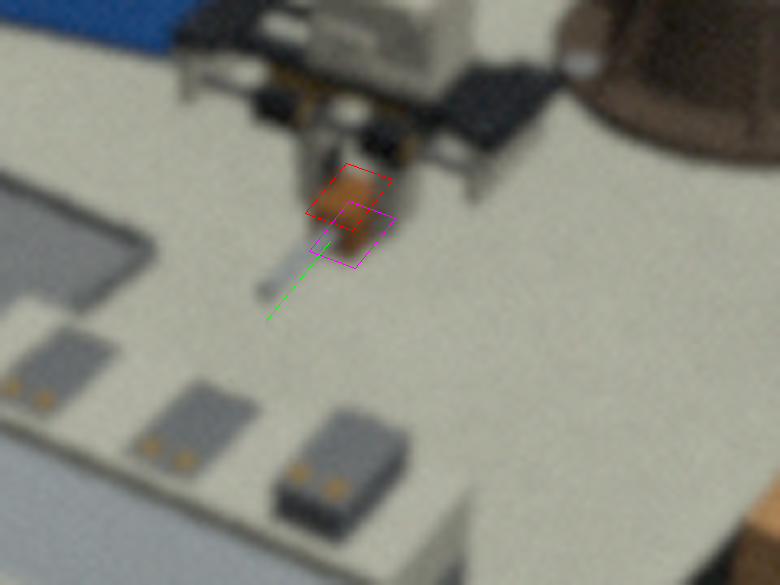

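View pics/q1.png

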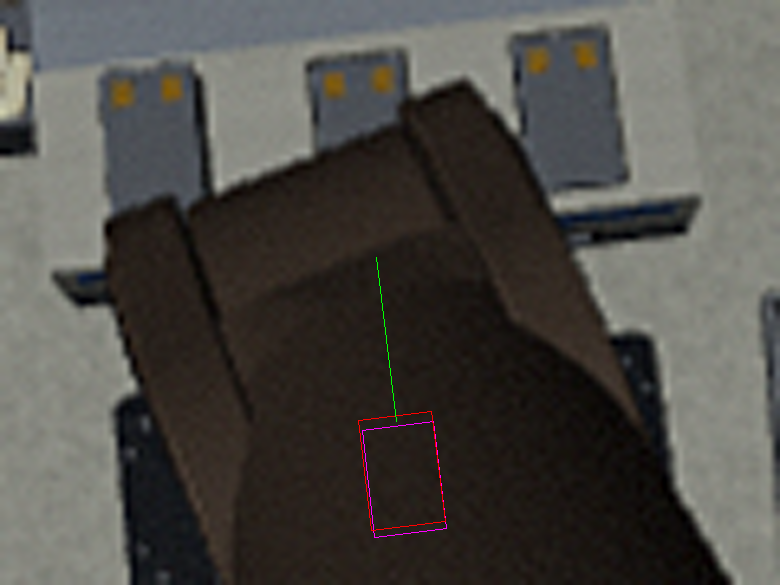

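Run:
```python
from h import *
s=st();p=np.array(s['eef_pos'])*1000
for q in(10,0,-4,-8,-12,-16):
    r=rodpolys(p,pitch=q)[2][0]; u=(w2p("scene",r)-[290,140]+.5)*6.5-.5; print(q,np.round(u).tolist(),np.round(u[1]-u[0]),'tip dz',(r[1]-r[0])[2]*1000)
overlay("scene",330,160,50,40,16,[],"pics/q4.png")
```

```text
t 26.25 p [428.7 -34.3 110.1] rot [-3.1407e+00 -5.7600e-02  5.0000e-04] F [-0.9  0.6 -1.1] gap 0.3
10 [[331.0, 241.0], [266.0, 322.0]] [-66.  81.] tip dz -11.287131548350468
0 [[331.0, 234.0], [264.0, 298.0]] [-67.  65.] tip dz 0.0
-4 [[331.0, 230.0], [265.0, 288.0]] [-66.  57.] tip dz 4.534170793368139
-8 [[332.0, 227.0], [266.0, 276.0]] [-66.  49.] tip dz 9.046251562404267
-12 [[332.0, 224.0], [267.0, 265.0]] [-65.  41.] tip dz 13.514259903154358
-16 [[333.0, 220.0], [269.0, 253.0]] [-64.  33.] tip dz 17.916428128104954
```

View pics/q4.png

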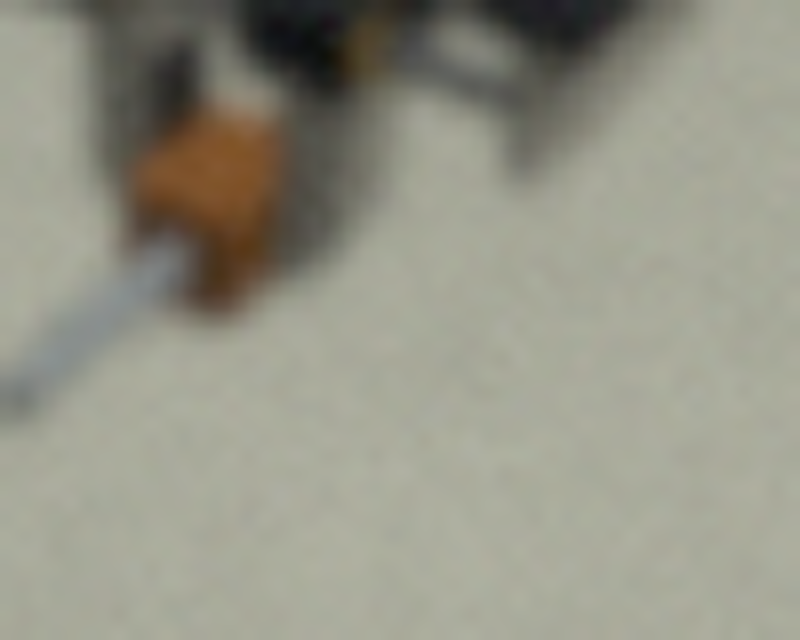

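The shank points about 3° up, so I'll tilt the tool to compensate and go down in front of slot 1.

Run:
```python
from h import *
go((*stw(-205,0),12.2,1.94),(*stw(-180,0),12.2,1.94),(*stw(-158,0),12.2,1.94))
```

```text
t 26.3 p [428.8 -34.4 110.1] rot [-3.1408e+00 -5.7700e-02  4.0000e-04] F [ 0.4 -0.3 -1.8] gap 0.303
(np.float64(429.1175007309646), np.float64(-35.63984821690621), 12.2, 1.94) -> [0.3, 1.3, 97.9] [-0.02, 0.01, 0.16]
(np.float64(454.1031713735299), np.float64(-34.793525263624964), 12.2, 1.94) -> [25.3, 1.4, 97.9] [-0.02, 0.01, 0.16]
(np.float64(476.09056153898734), np.float64(-34.04876106473747), 12.2, 1.94) -> [47.3, 1.4, 97.9] [-0.02, 0.01, 0.16]
```

>>> move_arm(deltas=[[[0,1.3,40,0,-3,0,255],[0,1.3,80,0,-3,0,255],[0,1.3,98,0,-3,0,255],[0,1.3,98,0,-3,0,255],[0,1.3,98,0,-3,0,255],[8,1.3,98,0,-3,0,255],[16,1.3,98,0,-3,0,255],[20,1.3,98,0,-3,0,255],[24,1.3,98,0,-3,0,255],[28,1.3,98,0,-3,0,255],[28,1.3,98,0,-3,0,255]]])

```text
t: 27.68
eef_pos: [0.4571, -0.0346, 0.0121]
tcp_rot: [3.139, 0.058, -0.082]
contact_force: [-0.1, -0.4, -1.1]
finger_gap: 0.302
```

Run:
```python
from h import *
go((*stw(-175,0),12.2,1.94),(*stw(-158,0),12.2,1.94))
crop("scene",290,160,120,90,6.5,"pics/r2.png")
```

```text
t 27.68 p [457.1 -34.6  12.1] rot [ 3.1394  0.0576 -0.0822] F [-0.1 -0.4 -1.1] gap 0.302
(np.float64(459.10030550204294), np.float64(-34.62426067296872), 12.2, 1.94) -> [2.0, 0.1, -0.2] [-0.02, 3.0, 0.16]
(np.float64(476.09056153898734), np.float64(-34.04876106473747), 12.2, 1.94) -> [19.0, 0.2, -1.1] [-0.02, 3.0, 0.16]
```

View pics/r2.png

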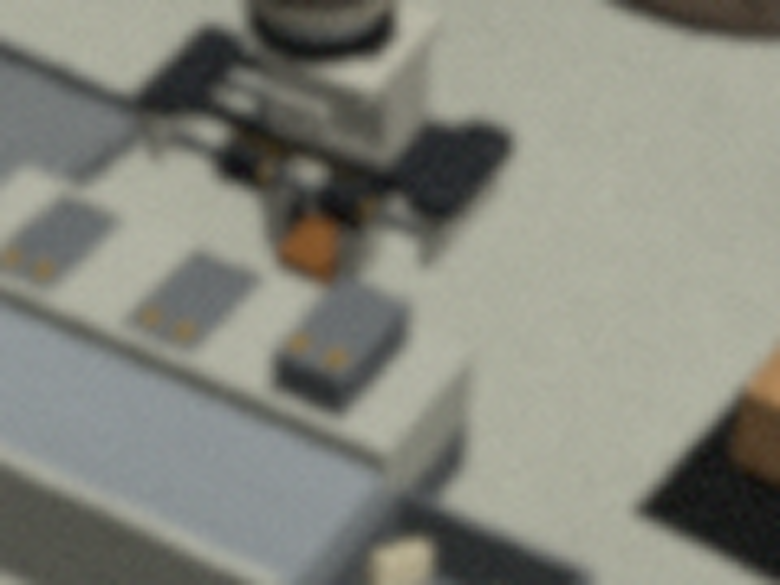

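>>> move_arm(deltas=[[[6,0,-0.4,0,0,0,255],[12,0,-0.8,0,0,0,255],[18,0,-1,0,0,0,255],[23,0,-1.2,0,0,0,255],[28,0,-1.6,0,0,0,255],[32,0,-2,0,0,0,255],[36,0,-2.5,0,0,0,255],[39,0,-3,0,0,0,255],[42,0,-3,0,0,0,255],[42,0,-3,0,0,0,255]]])

```text
t: 28.98
eef_pos: [0.4906, -0.0336, 0.0109]
tcp_rot: [3.137, 0.059, -0.106]
contact_force: [-18.5, 0.8, 2.0]
finger_gap: 0.302
```

Run:
```python
from h import *
go((*stw(-144,0),12.2,1.94))
crop("scene",290,160,120,90,6.5,"pics/r3.png")
```

```text
t 28.98 p [490.6 -33.6  10.9] rot [ 3.1369  0.0587 -0.1064] F [-18.5   0.8   2. ] gap 0.302
(np.float64(490.0825370988239), np.float64(-33.57482021089997), 12.2, 1.94) -> [-0.7, -0.0, -1.3] [0.07, 3.89, 0.2]
```

View pics/r3.png

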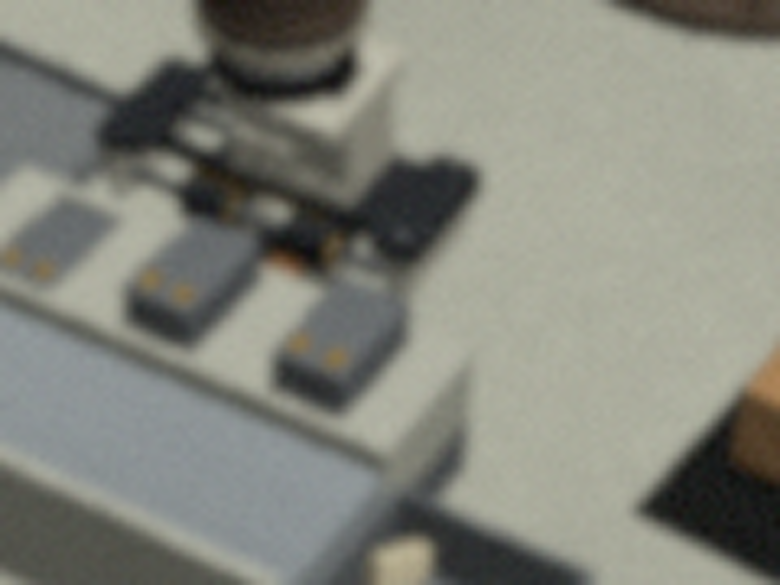

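Pack 1 is almost up. One more push to reach the stop.

>>> move_arm(deltas=[[[10,0,-1,0,0.5,0,255],[13,0,-1.5,0,0.8,0,255],[16,0,-1.5,0,1,0,255],[17,0,-1.5,0,1,0,255],[17,0,-1.5,0,1,0,255]]])

```text
t: 29.65
eef_pos: [0.4931, -0.0339, 0.0075]
tcp_rot: [3.134, 0.061, -0.12]
contact_force: [-31.8, 1.3, 1.9]
finger_gap: 0.304
```

Run:
```python
from h import *
go((*stw(-205,0),12.2,1.94))
crop("scene",290,160,120,90,6.5,"pics/r4.png")
```

```text
t 29.65 p [493.1 -33.9   7.5] rot [ 3.1339  0.0607 -0.1204] F [-31.8   1.3   1.9] gap 0.304
(np.float64(429.1175007309646), np.float64(-35.63984821690621), 12.2, 1.94) -> [-64.1, -0.7, 0.2] [0.2, 4.41, 0.28]
```

View pics/r4.png

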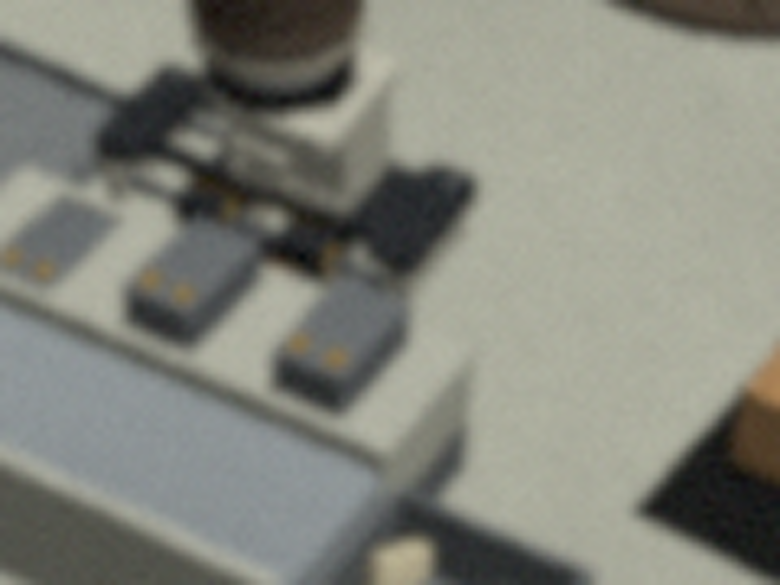

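The second pack now sits as high as the first. Retracting, then lifting towards slot 0.

>>> move_arm(deltas=[[[-8,0,-2,0,1,0,255],[-18,0,-1.5,0,1.4,0,255],[-32,-0.5,-1,0,1.4,0,255],[-48,-0.7,0,0,1.4,0,255],[-62,-0.7,0,0,1.4,0,255],[-64,-0.7,0,0,1.4,0,255],[-64,-0.7,0,0,1.4,0,255],[-70,20,-60,0,4.4,0,255],[-72,60,-98,0,4.4,0,255],[-72,84,-98,0,4.4,0,255],[-72,84,-98,0,4.4,0,255],[-72,84,-98,0,4.4,0,255]]])

```text
t: 31.2
eef_pos: [0.4322, -0.1194, 0.1108]
tcp_rot: [3.138, 0.062, -0.0]
contact_force: [-0.0, -0.2, -0.8]
finger_gap: 0.301
```

Run:
```python
from h import *
go((*stw(-205,-85),12.2,1.94))
s=arm.sense();p=np.array(s['eef_pos'])*1000
for q in(0,-4,-8,-12):
    r=rodpolys(p,pitch=q)[2][0]; u=(w2p("scene",r)-[290,125]+.5)*13-.5; print(q,np.round(u).tolist(),np.round(u[1]-u[0]))
crop("scene",290,125,60,45,13,"pics/s2.png")
```

```text
t 31.2 p [ 432.2 -119.4  110.8] rot [ 3.1383e+00  6.1500e-02 -2.0000e-04] F [-0.  -0.2 -0.8] gap 0.301
(np.float64(431.9949987721208), np.float64(-120.59112840162823), 12.2, 1.94) -> [-0.3, 0.9, 98.6] [0.16, 0.01, 0.31]
0 [[387.0, 560.0], [248.0, 682.0]] [-139.  122.]
-4 [[387.0, 554.0], [248.0, 661.0]] [-139.  107.]
-8 [[387.0, 547.0], [249.0, 639.0]] [-138.   92.]
-12 [[388.0, 540.0], [251.0, 617.0]] [-137.   76.]
```

View pics/s2.png

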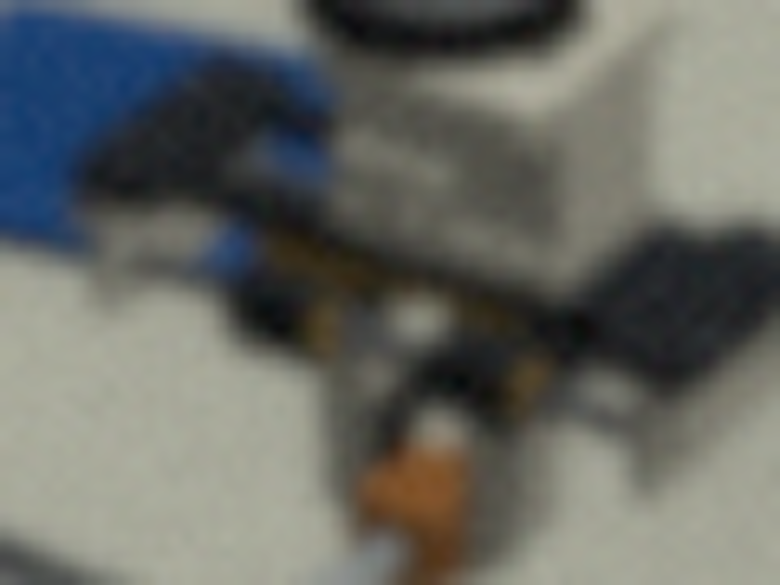

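Run:
```python
from h import *
s=arm.sense();p=np.array(s['eef_pos'])*1000
for q in(0,-4,-8,-12):
    r=rodpolys(p,pitch=q)[2][0]; u=(w2p("scene",r)-[300,150]+.5)*16-.5; print(q,np.round(u).tolist(),np.round(u[1]-u[0]))
crop("scene",300,150,45,35,16,"pics/s3.png")
```

```text
0 [[318.0, 290.0], [147.0, 440.0]] [-171.  150.]
-4 [[318.0, 282.0], [147.0, 415.0]] [-171.  132.]
-8 [[318.0, 274.0], [148.0, 388.0]] [-170.  113.]
-12 [[319.0, 266.0], [150.0, 360.0]] [-169.   94.]
```

View pics/s3.png

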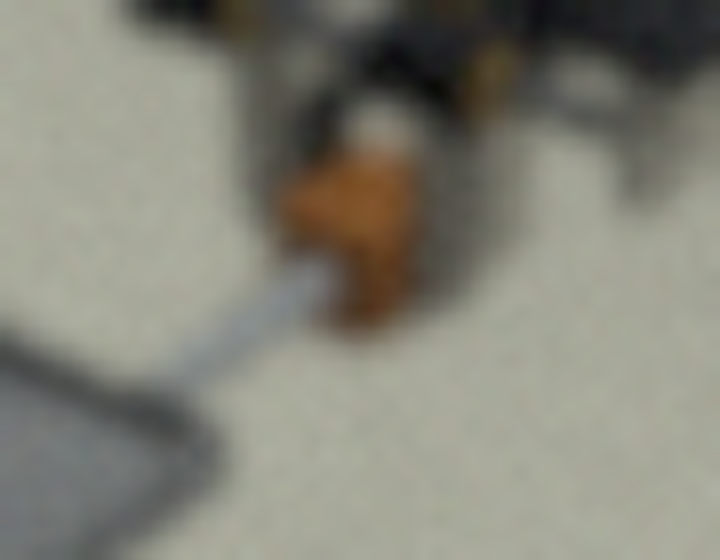

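The shank is about 5° up now. I'll tilt 3° and go 2 mm lower, which keeps the gripper body clear of the station.

>>> move_arm(deltas=[[[0,1,40,0,-3,0.3,255],[0,1,80,0,-3,0.3,255],[0,1,100,0,-3,0.3,255],[0,1,100,0,-3,0.3,255],[0,1,100,0,-3,0.3,255],[8,1.2,100,0,-3,0.3,255],[16,1.2,100,0,-3,0.3,255],[20,1.2,100,0,-3,0.3,255],[24,1.2,100,0,-3,0.3,255],[27,1.2,100,0,-3,0.3,255],[27,1.2,100,0,-3,0.3,255]]])

```text
t: 32.67
eef_pos: [0.4592, -0.1192, 0.0107]
tcp_rot: [3.136, 0.055, -0.083]
contact_force: [-0.5, 0.3, -0.2]
finger_gap: 0.303
```

Run:
```python
from h import *
go((*stw(-175,-85),10.5,1.94),(*stw(-158,-85),10.5,1.94))
crop("scene",265,140,120,90,6.5,"pics/t2.png")
```

```text
t 32.67 p [ 459.2 -119.2   10.7] rot [ 3.1364  0.0553 -0.0829] F [-0.5  0.3 -0.2] gap 0.303
(np.float64(461.9778035431992), np.float64(-119.57554085769073), 10.5, 1.94) -> [2.7, 0.4, 0.0] [0.15, 3.03, 0.08]
(np.float64(478.9680595801436), np.float64(-119.00004124945949), 10.5, 1.94) -> [19.7, 0.5, -0.9] [0.15, 3.03, 0.08]
```

View pics/t2.png

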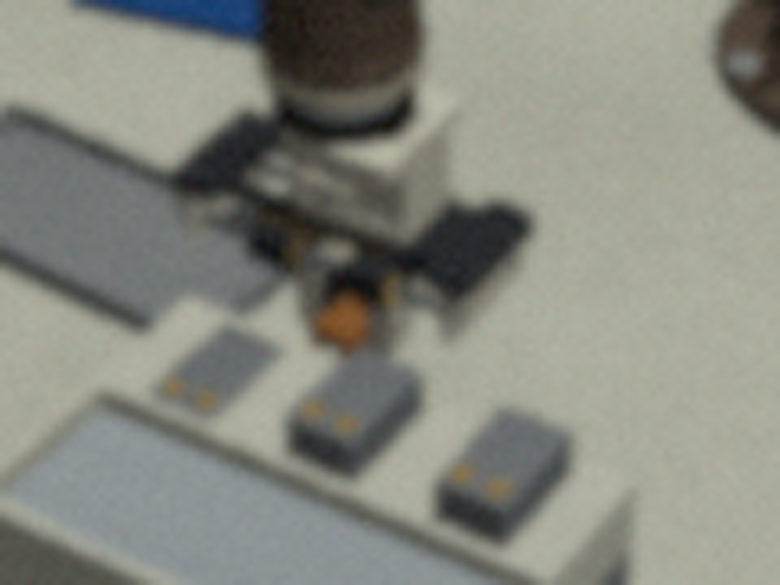

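>>> move_arm(deltas=[[[6,0.2,-0.4,0,0,0,255],[12,0.4,-0.8,0,0,0,255],[18,0.5,-1,0,0,0,255],[23,0.5,-1.2,0,0,0,255],[28,0.5,-1.6,0,0,0,255],[32,0.5,-2,0,0,0,255],[36,0.5,-2.5,0,0,0,255],[39,0.5,-3,0,0,0,255],[42,0.5,-3,0,0,0,255],[46,0.5,-3.5,0,0,0,255],[46,0.5,-3.5,0,0,0,255]]])

```text
t: 34.1
eef_pos: [0.4962, -0.1184, 0.0094]
tcp_rot: [3.135, 0.055, -0.109]
contact_force: [-19.7, 0.4, 1.9]
finger_gap: 0.302
```

Run:
```python
from h import *
go((*stw(-144,-85),10.5,1.94))
crop("scene",265,140,120,90,6.5,"pics/t3.png")
```

```text
t 34.1 p [ 496.2 -118.4    9.4] rot [ 3.1352  0.0549 -0.1093] F [-19.7   0.4   1.9] gap 0.302
(np.float64(492.9600351399801), np.float64(-118.52610039562198), 10.5, 1.94) -> [-3.3, -0.0, -0.8] [0.16, 4.0, 0.07]
```

View pics/t3.png

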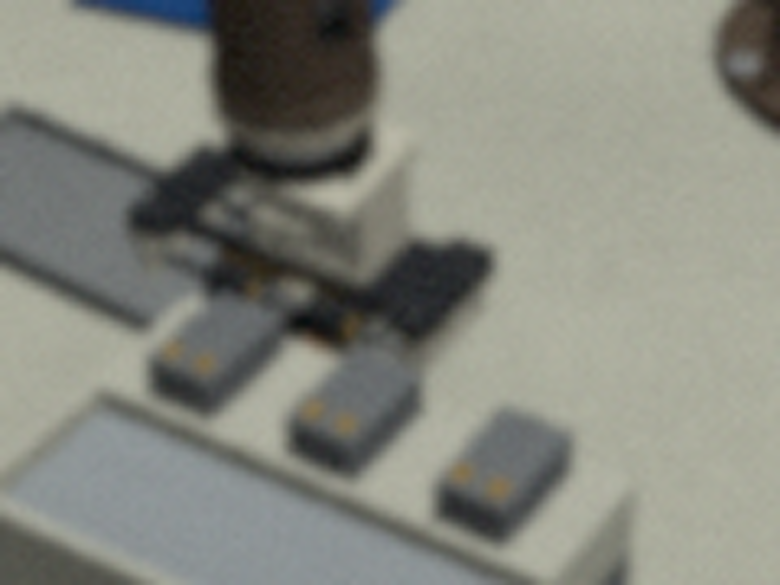

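>>> move_arm(deltas=[[[10,0,-1,0,0.5,0,255],[13,0,-1.5,0,0.8,0,255],[15,0,-1.5,0,1,0,255],[15,0,-1.5,0,1,0,255]]])

```text
t: 34.65
eef_pos: [0.4979, -0.1184, 0.0064]
tcp_rot: [3.135, 0.054, -0.12]
contact_force: [-29.1, 0.5, 0.3]
finger_gap: 0.303
```

Run:
```python
from h import *
go((*stw(-205,-85),12.2,1.94))
crop("scene",265,140,120,90,6.5,"pics/t4.png")
```

```text
t 34.65 p [ 497.9 -118.4    6.4] rot [ 3.1346  0.0543 -0.12  ] F [-29.1   0.5   0.3] gap 0.303
(np.float64(431.9949987721208), np.float64(-120.59112840162823), 12.2, 1.94) -> [-66.2, -0.1, -0.7] [0.17, 4.39, 0.05]
```

View pics/t4.png

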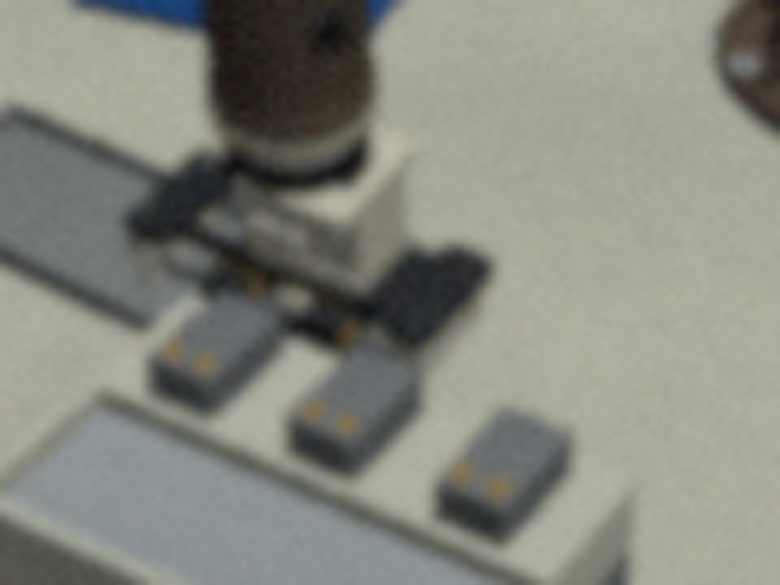

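All three packs are up to the same height. Retracting with the rod.

>>> move_arm(deltas=[[[-8,0,-2,0,1,0,255],[-18,0,-2,0,1.4,0,255],[-32,0,-2,0,1.4,0,255],[-48,0,-1.5,0,1.4,0,255],[-64,0,-1,0,1.4,0,255],[-68,0,-1,0,1.4,0,255],[-72,0,-30,0,1.4,0,255],[-75,0,-85,0,1.4,0,255],[-78,0,-140,0,1.4,0,255],[-78,0,-140,0,1.4,0,255],[-78,0,-140,0,1.4,0,255]]])

```text
t: 36.08
eef_pos: [0.4307, -0.1205, 0.1518]
tcp_rot: [3.136, 0.054, -0.081]
contact_force: [-0.6, -0.5, -1.6]
finger_gap: 0.306
```

Run:
```python
from h import *
go((405,368,140,1.94))
crop("scene",340,160,160,120,5,"pics/u2.png")
crop("top",135,130,240,170,3.3,"pics/u1.png")
```

```text
t 36.08 p [ 430.7 -120.5  151.8] rot [ 3.1358  0.054  -0.0814] F [-0.6 -0.5 -1.6] gap 0.306
(405, 368, 140, 1.94) -> [-8.2, -489.2, 10.6] [0.19, 2.98, 0.03]
```

View pics/u1.png

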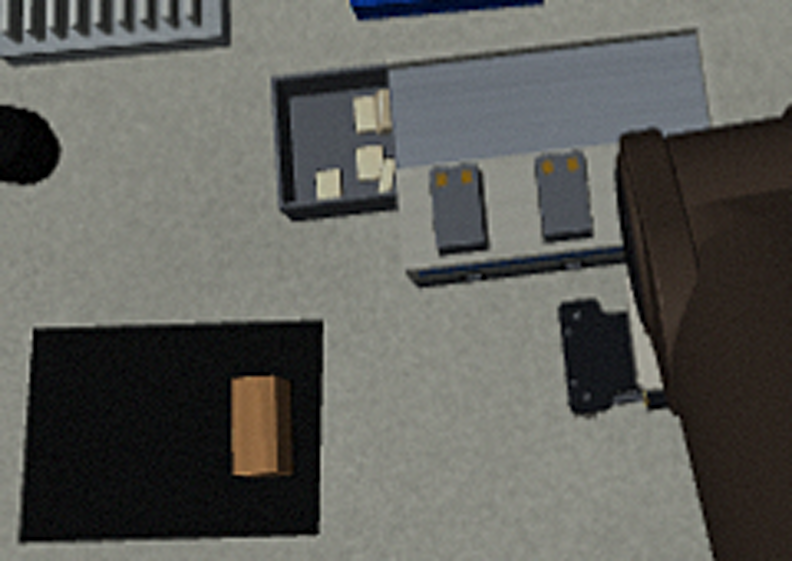

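>>> move_arm(deltas=[[[0,-60,0,0,0,0,255],[0,-120,0,0,0,0,255],[0,-180,0,0,0,0,255],[0,-240,0,0,0,0,255],[-3,-300,0,0,0,0,255],[-6,-360,0,0,0,0,255],[-8,-420,0,0,0,0,255],[-8,-470,5,0,0,0,255],[-8,-489,10,0,0,0,255],[-8,-489,10,0,0,0,255],[-8,-489,10,0,0,0,255],[-8,-489,10,0,0,0,255]]])

```text
t: 37.67
eef_pos: [0.4049, 0.3667, 0.14]
tcp_rot: [3.136, 0.052, -0.085]
contact_force: [-0.5, 0.0, -1.9]
finger_gap: 0.298
```

Run:
```python
from h import *
go((405,368,12,1.94))
crop("scene",360,150,100,75,8,"pics/v2.png")
```

```text
t 37.67 p [404.9 366.7 140. ] rot [ 3.1358  0.0519 -0.0851] F [-0.5  0.  -1.9] gap 0.298
(405, 368, 12, 1.94) -> [7.1, -1.7, 127.8] [0.19, 3.11, -0.04]
```

View pics/v2.png

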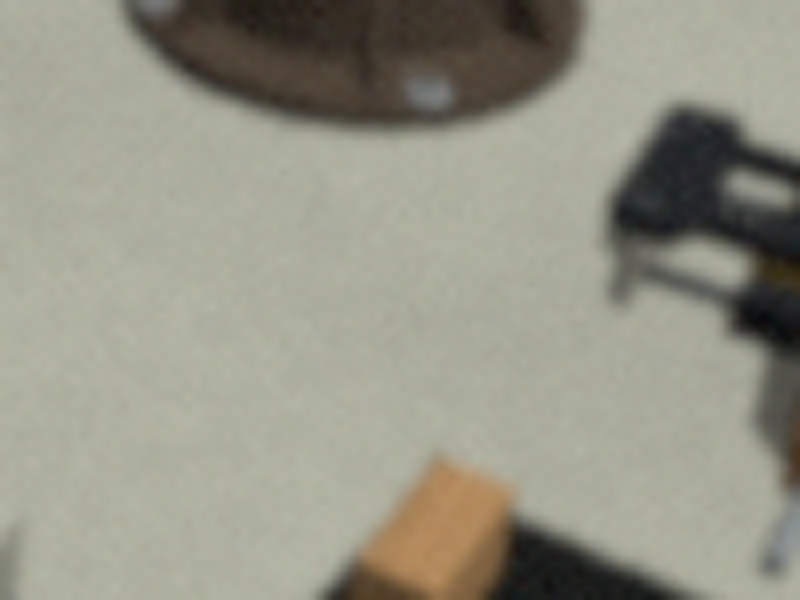

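>>> move_arm(deltas=[[[3,-1,55,0,-1,0,255],[6,-1.5,110,0,-3,0,255],[7,-1.5,125,0,-3,0,255],[7,-1.5,130,0,-3,0,255],[7,-1.5,132,0,-3,0,255],[7,-1.5,132,0,-3,0,255]]])

```text
t: 38.48
eef_pos: [0.4053, 0.3688, 0.0095]
tcp_rot: [3.134, 0.052, -0.164]
contact_force: [-1.1, -0.3, -2.2]
finger_gap: 0.303
```

Run:
```python
from h import *
st()
crop("scene",400,170,100,75,8,"pics/v3.png")
```

```text
t 38.48 p [405.3 368.8   9.5] rot [ 3.1336  0.0523 -0.1636] F [-1.1 -0.3 -2.2] gap 0.303
```

View pics/v3.png

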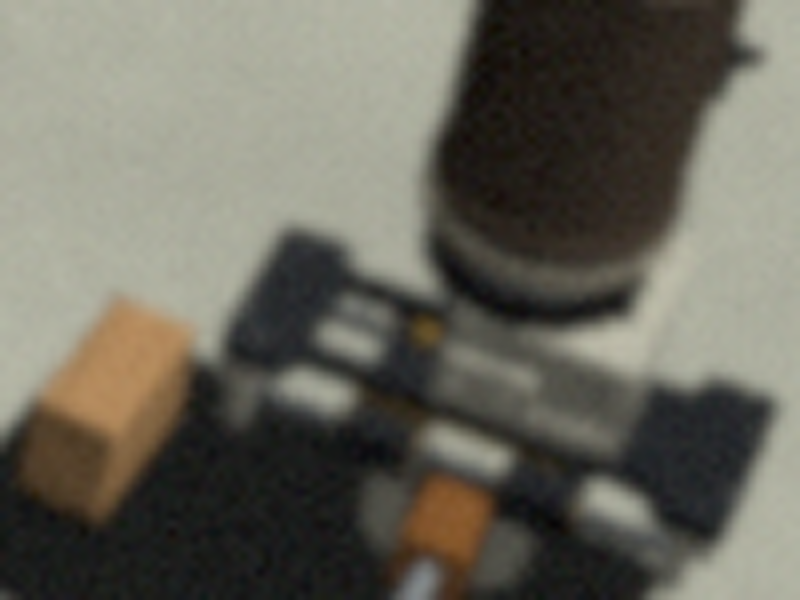

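Still about 1.5 mm above the mat. Lower, release and lift.

>>> move_arm(deltas=[[[0,0,2,0,0,0,255],[0,0,2,0,0,0,255],[0,0,2,0,0,0,255],[0,0,2,0,0,0,90],[0,0,2,0,0,0,90],[0,0,2,0,0,0,90],[3,0,-30,0,0,0,90],[8,0,-80,0,3,0,90],[12,0,-130,0,5.5,0,60],[12,0,-130,0,5.5,0,60]]])

```text
t: 39.78
eef_pos: [0.4321, 0.372, 0.1415]
tcp_rot: [-3.138, -0.053, 0.004]
contact_force: [0.4, -0.9, -0.1]
finger_gap: 0.756
```

Run:
```python
from h import *
go((400,100,160,1.94),(*stw(-52,-85),160,1.94))
crop("scene",350,160,150,110,5.3,"pics/w2.png")
```

```text
t 39.77 p [432.1 372.  141.5] rot [-3.1382 -0.0533  0.0036] F [ 0.4 -0.9 -0.1] gap 0.756
(400, 100, 160, 1.94) -> [-41.4, 270.7, -19.2] [-0.17, 0.13, 0.01]
(np.float64(584.9073031046205), np.float64(-115.411631927547), 160, 1.94) -> [136.1, 492.3, -20.2] [-0.17, 0.13, 0.01]
```

View pics/w2.png

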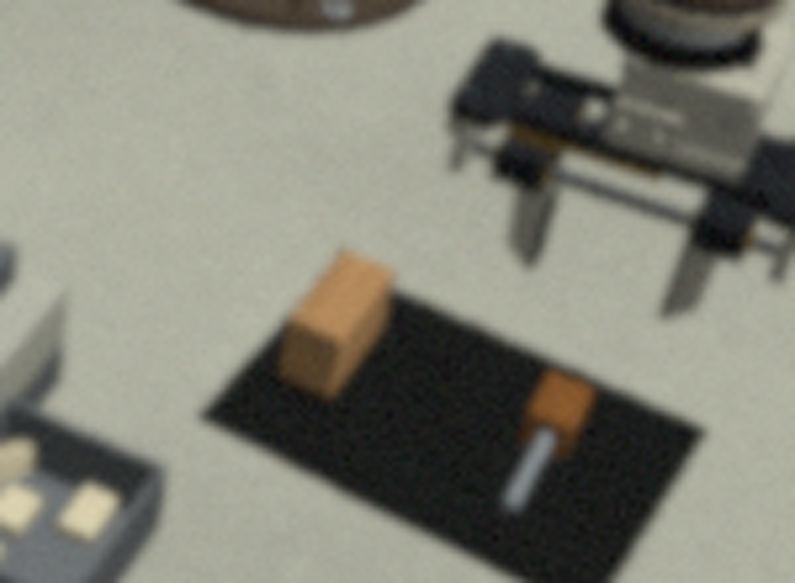

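The rod lies flat on the mat with the scraper standing beside it. Next I fit the charger pose from the first top picture.

Run:
```python
from h import *
im=cv2.imread("pics/top0.png")[200:270,360:470]; cv2.imwrite("pics/x1.png",cv2.resize(im,None,fx=7,fy=7,interpolation=cv2.INTER_CUBIC))
```

```text
(no output)
```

View pics/x1.png

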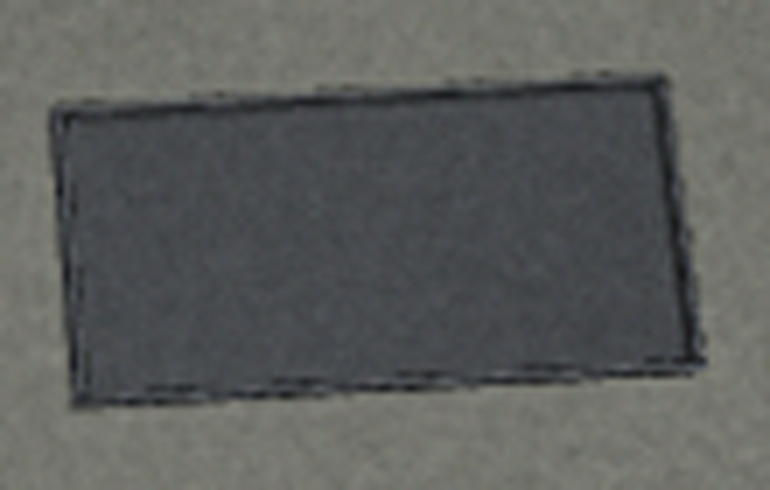

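Run:
```python
from h import *
np.set_printoptions(suppress=True,precision=2)
k=lambda q:(np.array(q)+.5)/7-.5+[360,200]
o=[(.06,.125,.018),(.06,-.125,.018),(-.06,-.125,.018),(-.06,.125,.018)]
x,f=fit("top",o,k([(52,106),(666,74),(705,367),(74,404)]),[.45,-.31,.0]);w=(*x[:2]*1000,np.degrees(x[2]));print('charger',w);print(f.T)
for y in(75,0,-75): print(y,np.round(W(w,[(0,y,0)])[0]*1000,1))
go((400,100,170,1.94),(*stw(-52,-85),170,1.94))
```

```text
charger (np.float64(448.7551886845087), np.float64(-316.30945686039456), np.float64(-2.2155046959986993))
[[-0.28  0.1   0.16  0.02]
 [-0.25 -0.37  0.39  0.19]]
75 [ 451.7 -241.4    0. ]
0 [ 448.8 -316.3    0. ]
-75 [ 445.9 -391.3    0. ]
t 39.83 p [431.3 370.7 139.2] rot [-3.14 -0.05  0.01] F [ 0.5 -0.6 -0.2] gap 0.764
(400, 100, 170, 1.94) -> [-40.6, 269.4, -30.7] [-0.02, 0.31, -0.01]
(np.float64(584.9073031046205), np.float64(-115.411631927547), 170, 1.94) -> [137.0, 490.9, -31.7] [-0.02, 0.31, -0.01]
```

>>> move_arm(deltas=[[[-30,55,-10,0,0,0,85],[-40,115,-20,0,0,0,85],[-40,175,-31,0,0,0,85],[-40,235,-31,0,0,0,85],[-30,290,-31,0,0,0,85],[0,340,-31,0,0,0,85],[40,390,-31,0,0,0,85],[80,435,-31,0,0,0,85],[115,475,-31,0,0,0,85],[139,491,-31,0,0,0,85],[139,491,-31,0,0,0,85],[139,491,-31,0,0,0,85]]])

```text
t: 41.32
eef_pos: [0.5857, -0.1146, 0.1679]
tcp_rot: [-3.14, -0.054, 0.013]
contact_force: [-0.3, -0.4, -0.1]
finger_gap: 0.668
```

Run:
```python
from h import *
go((*stw(-50,-85),110,1.94),(*stw(-50,-85),83,1.94))
crop("top",215,110,180,125,4.4,"pics/y1.png");crop("scene",230,130,140,110,5.5,"pics/y2.png")
```

```text
t 41.33 p [ 585.7 -114.6  167.9] rot [-3.1398 -0.054   0.0127] F [-0.3 -0.4 -0.1] gap 0.668
(np.float64(586.9061567560257), np.float64(-115.3439260912845), 110, 1.94) -> [1.6, 0.9, 57.9] [-0.08, 0.46, 0.03]
(np.float64(586.9061567560257), np.float64(-115.3439260912845), 83, 1.94) -> [1.9, 0.9, 84.9] [-0.08, 0.46, 0.03]
```

View pics/y2.png

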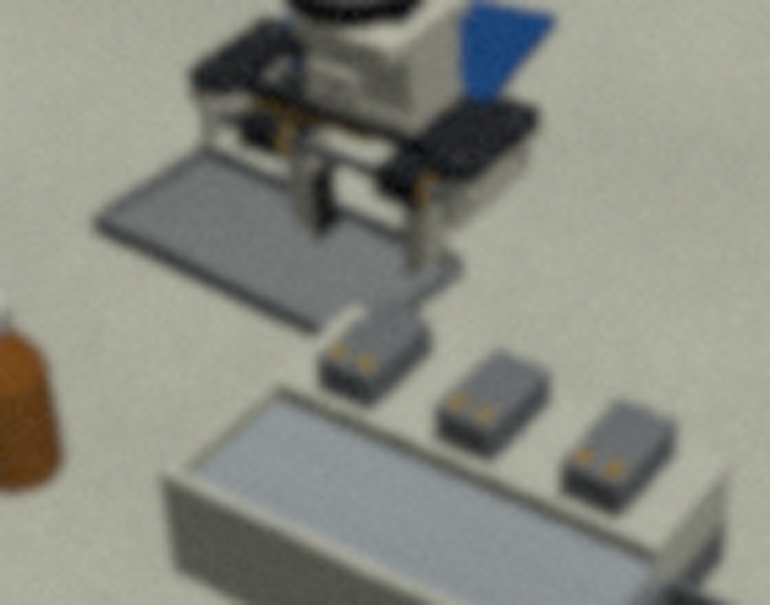

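The gripper is centred over pack 0, so I descend, grip and lift.

>>> move_arm(deltas=[[[2,1,40,0,0.5,0,85],[2,1,70,0,0.5,0,85],[2,1,84.5,0,0.5,0,85],[2,1,84.5,0,0.5,0,85],[2,1,84.5,0,0.5,0,85],[2,1,84.5,0,0.5,0,255],[2,1,84.5,0,0.5,0,255],[2,1,84.5,0,0.5,0,255],[2,1,84.5,0,0.5,0,255]]])

```text
t: 42.55
eef_pos: [0.5876, -0.1154, 0.0846]
tcp_rot: [-3.14, -0.055, -0.004]
contact_force: [-0.0, -0.8, 2.0]
finger_gap: 0.423
```

Run:
```python
from h import *
go((*stw(-50,-85),190,1.94),(445.9,-391.3,190,-2.2))
```

```text
t 42.55 p [ 587.6 -115.4   84.6] rot [-3.1404 -0.0548 -0.0038] F [-0.  -0.8  2. ] gap 0.423
(np.float64(586.9061567560257), np.float64(-115.3439260912845), 190, 1.94) -> [-0.4, -0.1, -105.4] [-0.04, -0.14, 0.06]
(445.9, -391.3, 190, -2.2) -> [-151.0, 270.8, -106.0] [-0.04, -0.14, 4.2]
```

>>> move_arm(deltas=[[[0,0,-25,0,0,0,255],[0,0,-60,0,0,0,255],[0,0,-105,0,0,0,255],[-20,40,-106,0,0,1,255],[-48,90,-106,0,0,2,255],[-76,140,-106,0,0,3,255],[-104,190,-106,0,0,4,255],[-132,240,-106,0,0,4,255],[-151,271,-106,0,0,4,255],[-151,271,-106,0,0,4,255],[-151,271,-106,0,0,4,255]]])

```text
t: 43.92
eef_pos: [0.4461, -0.3907, 0.1897]
tcp_rot: [-3.139, 0.054, -0.004]
contact_force: [0.7, 2.2, -1.5]
finger_gap: 0.426
```

Run:
```python
from h import *
go((445.9,-391.3,60,-2.2),(445.9,-391.3,25.5,-2.2))
crop("scene",200,90,180,130,4.4,"pics/z2.png")
```

```text
t 43.92 p [ 446.1 -390.7  189.7] rot [-3.1393  0.0542 -0.0037] F [ 0.7  2.2 -1.5] gap 0.426
(445.9, -391.3, 60, -2.2) -> [-0.5, 0.9, 129.7] [-0.11, -0.13, 0.22]
(445.9, -391.3, 25.5, -2.2) -> [-0.6, 0.9, 164.2] [-0.11, -0.13, 0.22]
```

View pics/z2.png

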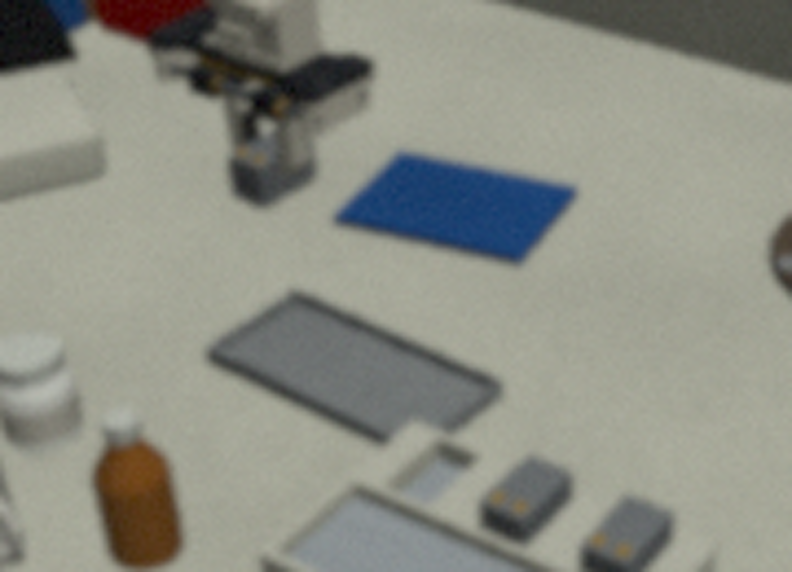

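>>> move_arm(deltas=[[[0,1,60,0,0,0,255],[0,1,115,0,0,0,255],[-0.5,1,145,0,0,0,255],[-0.5,1,158,0,0,0,255],[-0.5,1,163,0,0,0,255],[-0.5,1,165,0,0,0,255],[-0.5,1,165,0,0,0,255],[-0.5,1,165,0,0,0,100],[-0.5,1,165,0,0,0,85],[-0.5,1,165,0,0,0,85],[-0.5,1,165,0,0,0,85]]])

```text
t: 45.35
eef_pos: [0.4465, -0.3909, 0.025]
tcp_rot: [-3.139, 0.052, -0.004]
contact_force: [-0.3, 0.2, 0.3]
finger_gap: 0.662
```

Run:
```python
from h import *
go((445.9,-391.3,180,-2.2),(*stw(-50,0),180,1.94))
```

```text
t 45.35 p [ 446.5 -390.9   25. ] rot [-3.1395  0.0523 -0.0042] F [-0.3  0.2  0.3] gap 0.662
(445.9, -391.3, 180, -2.2) -> [-0.1, 0.1, -155.0] [-0.1, -0.15, 0.29]
(np.float64(584.0286587148694), np.float64(-30.39264590656249), 180, 1.94) -> [125.9, -365.2, -154.1] [-0.09, -0.16, -3.85]
```

>>> move_arm(deltas=[[[0,0,-50,0,0,0,85],[0,0,-105,0,0,0,85],[15,-45,-150,0,0,-1,85],[35,-103,-154,0,0,-2,85],[55,-160,-154,0,0,-3,85],[75,-218,-154,0,0,-3.9,85],[95,-275,-154,0,0,-3.9,85],[115,-333,-154,0,0,-3.9,85],[126,-365,-154,0,0,-3.9,85],[126,-365,-154,0,0,-3.9,85],[126,-365,-154,0,0,-3.9,85],[126,-365,-154,0,0,-3.9,85]]])

```text
t: 46.85
eef_pos: [0.5837, -0.0324, 0.1798]
tcp_rot: [-3.14, -0.051, -0.004]
contact_force: [-0.1, 0.1, -0.8]
finger_gap: 0.666
```

Run:
```python
from h import *
go((*stw(-50,0),84,1.94))
crop("scene",200,90,180,130,4.4,"pics/aa2.png")
```

```text
t 46.85 p [583.7 -32.4 179.8] rot [-3.1404 -0.0509 -0.0035] F [-0.1  0.1 -0.8] gap 0.666
(np.float64(584.0286587148694), np.float64(-30.39264590656249), 84, 1.94) -> [0.1, -2.0, 95.8] [-0.04, -0.13, -0.08]
```

View pics/aa2.png

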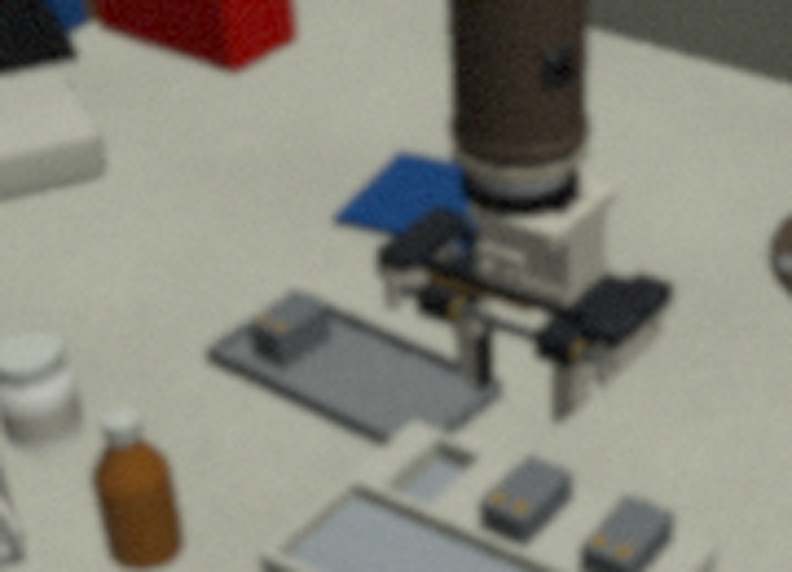

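Pack 0 lies flat in the charger. Gripping pack 1.

>>> move_arm(deltas=[[[0,-2,45,0,0,0,85],[0,-2,80,0,0,0,85],[0,-2,95.5,0,0,0,85],[0,-2,95.5,0,0,0,85],[0,-2,95.5,0,0,0,85],[0,-2,95.5,0,0,0,255],[0,-2,95.5,0,0,0,255],[0,-2,95.5,0,0,0,255],[0,-2,95.5,0,0,0,255],[0,-2,70,0,0,0,255],[0,-2,30,0,0,0,255],[0,-2,-10,0,0,0,255]]])

```text
t: 48.4
eef_pos: [0.5831, -0.0303, 0.1904]
tcp_rot: [-3.14, -0.051, -0.001]
contact_force: [1.1, -0.9, -2.6]
finger_gap: 0.419
```

Run:
```python
from h import *
go((448.8,-316.3,190,-2.2))
crop("scene",200,90,180,130,4.4,"pics/ab2.png")
```

```text
t 48.4 p [583.1 -30.3 190.4] rot [-3.1401e+00 -5.1300e-02 -1.3000e-03] F [ 1.1 -0.9 -2.6] gap 0.419
(448.8, -316.3, 190, -2.2) -> [-143.5, 281.5, -0.0] [-0.06, -0.05, 4.07]
```

View pics/ab2.png

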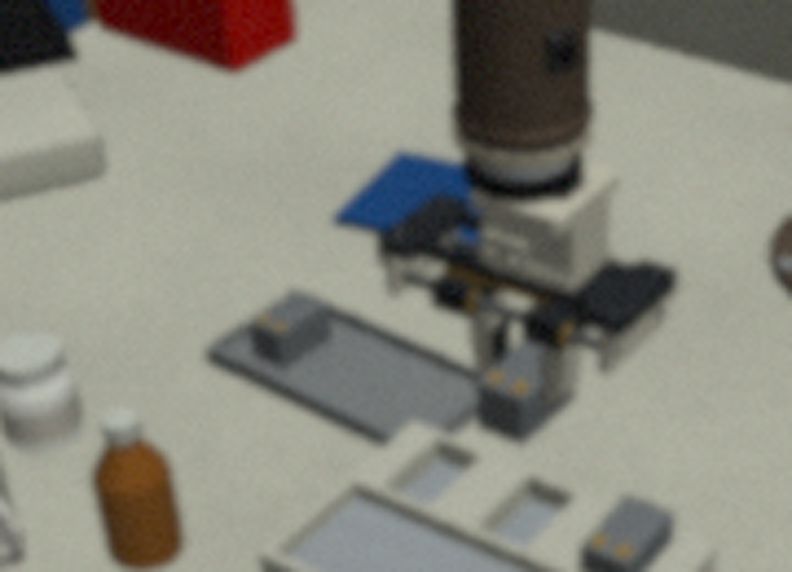

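>>> move_arm(deltas=[[[-25,50,0,0,0,1,255],[-53,105,0,0,0,2,255],[-80,160,0,0,0,3,255],[-108,213,0,0,0,4,255],[-135,265,0,0,0,4,255],[-143,278,0,0,0,4,255],[-143,278,0,0,0,4,255],[-143,278,40,0,0,4,255],[-143,278,90,0,0,4,255],[-143,278,120,0,0,4,255],[-143,278,120,0,0,4,255]]])

```text
t: 49.82
eef_pos: [0.4527, -0.309, 0.0728]
tcp_rot: [-3.136, 0.053, -0.008]
contact_force: [0.2, 0.7, -1.9]
finger_gap: 0.421
```

Run:
```python
from h import *
go((448.8,-312.5,25,-2.2))
crop("scene",200,90,180,130,4.4,"pics/ac2.png")
```

```text
t 49.83 p [ 452.7 -309.    72.8] rot [-3.1364  0.0528 -0.0079] F [ 0.2  0.7 -1.9] gap 0.421
(448.8, -312.5, 25, -2.2) -> [-4.0, 3.9, 47.7] [-0.28, -0.28, 0.27]
```

View pics/ac2.png

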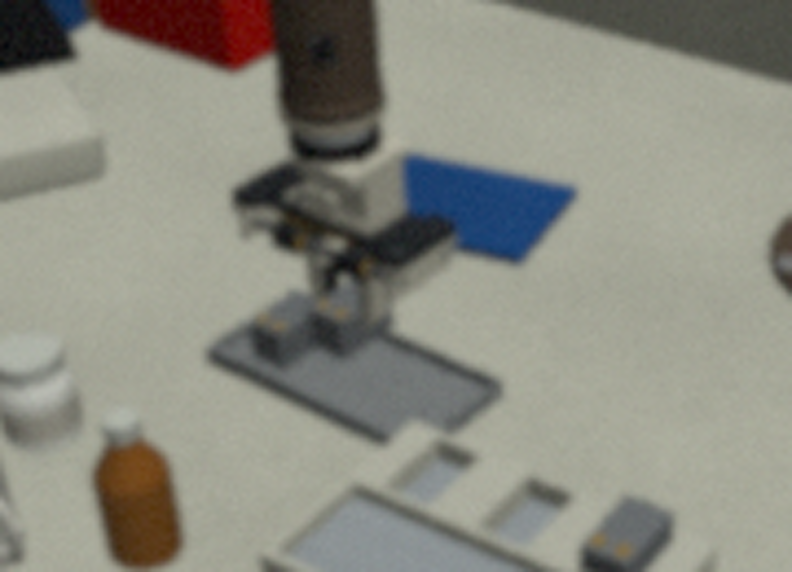

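>>> move_arm(deltas=[[[-3,3,25,0,0,0,255],[-4,4,40,0,0,0,255],[-4,4,46,0,0,0,255],[-4,4,48.5,0,0,0,255],[-4,4,48.5,0,0,0,255],[-4,4,48.5,0,0,0,110],[-4,4,48.5,0,0,0,110],[-4,4,48.5,0,0,0,110],[-4,4,0,0,0,0,110],[-4,4,-60,0,0,0,100],[-4,4,-107,0,0,0,85],[-4,4,-107,0,0,0,85]]])

```text
t: 51.38
eef_pos: [0.451, -0.3152, 0.1855]
tcp_rot: [3.14, -0.054, 0.022]
contact_force: [1.0, 0.2, -0.5]
finger_gap: 0.666
```

Run:
```python
from h import *
go((*stw(-50,85),180,1.94))
crop("scene",200,90,180,130,4.4,"pics/ad2.png")
```

```text
t 51.38 p [ 451.  -315.2  185.5] rot [ 3.1401 -0.054   0.0218] F [ 1.   0.2 -0.5] gap 0.666
(np.float64(581.1511606737131), np.float64(54.558634278159516), 180, 1.94) -> [117.2, -374.0, 6.8] [0.07, -0.79, -3.91]
```

View pics/ad2.png

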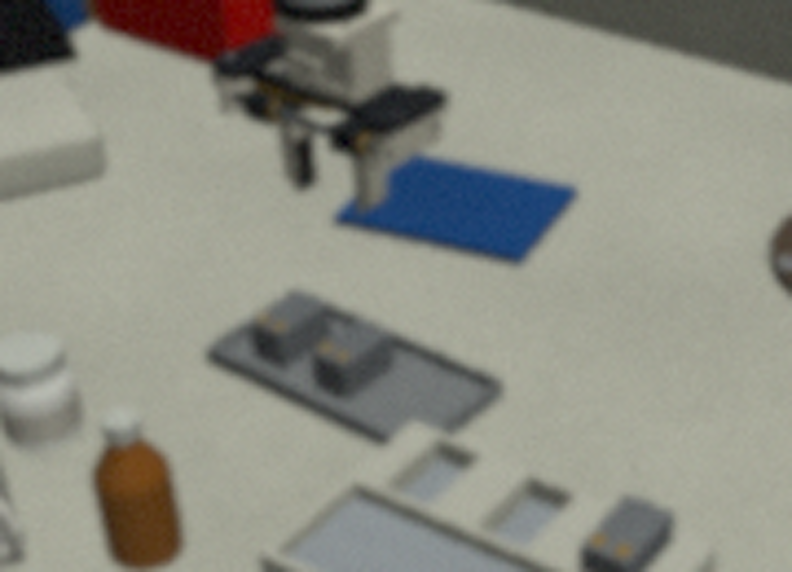

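Two packs are flat in the charger with a gap between them. On to pack 2.

>>> move_arm(deltas=[[[18,-57,0,0,-0.8,-1,85],[36,-115,0,0,-0.8,-2,85],[54,-172,0,0,-0.8,-3,85],[72,-230,3,0,-0.8,-3.9,85],[90,-287,5,0,-0.8,-3.9,85],[108,-344,6,0,-0.8,-3.9,85],[117,-374,6,0,-0.8,-3.9,85],[117,-374,6,0,-0.8,-3.9,85],[117,-374,6,0,-0.8,-3.9,85],[117,-374,6,0,-0.8,-3.9,85]]])

```text
t: 52.68
eef_pos: [0.5791, 0.0533, 0.1782]
tcp_rot: [3.141, 0.049, -0.007]
contact_force: [-0.5, 0.3, -0.6]
finger_gap: 0.667
```

Run:
```python
from h import *
go((*stw(-50,85),84,1.94))
crop("scene",270,110,140,110,5.5,"pics/ae2.png")
```

```text
t 52.67 p [579.1  53.3 178.2] rot [ 3.141   0.0495 -0.007 ] F [-0.5  0.3 -0.6] gap 0.667
(np.float64(581.1511606737131), np.float64(54.558634278159516), 84, 1.94) -> [2.5, -1.2, 94.2] [0.01, 0.25, -0.14]
```

View pics/ae2.png

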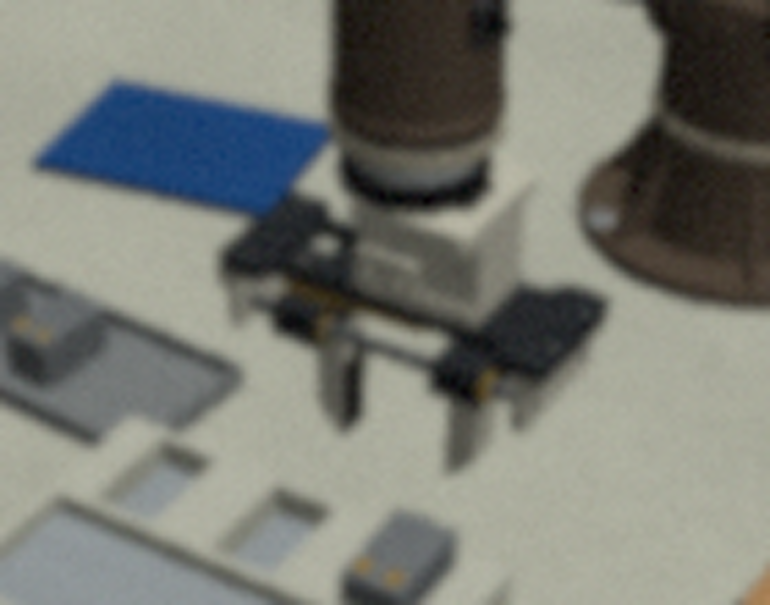

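>>> move_arm(deltas=[[[2.5,-1.2,45,0,0,0,85],[2.5,-1.2,80,0,0,0,85],[2.5,-1.2,94,0,0,0,85],[2.5,-1.2,94,0,0,0,85],[2.5,-1.2,94,0,0,0,85],[2.5,-1.2,94,0,0,0,255],[2.5,-1.2,94,0,0,0,255],[2.5,-1.2,94,0,0,0,255],[2.5,-1.2,94,0,0,0,255],[2.5,-1.2,70,0,0,0,255],[2.5,-1.2,30,0,0,0,255],[2.5,-1.2,-12,0,0,0,255]]])

```text
t: 54.22
eef_pos: [0.5811, 0.0546, 0.1909]
tcp_rot: [3.141, 0.05, -0.009]
contact_force: [0.8, -0.0, -1.9]
finger_gap: 0.421
```

Run:
```python
from h import *
go((451.5,-238,190,-2.2))
crop("scene",200,90,200,140,4,"pics/af2.png")
```

```text
t 54.23 p [581.1  54.6 190.9] rot [ 3.1412  0.0498 -0.0091] F [ 0.8 -0.  -1.9] gap 0.421
(451.5, -238, 190, -2.2) -> [-138.8, 288.3, 1.6] [0.01, 0.33, 4.02]
```

View pics/af2.png

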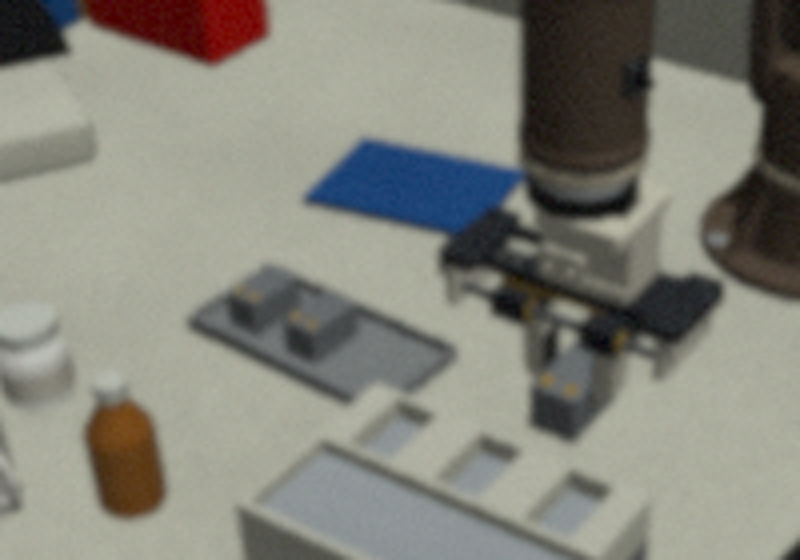

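>>> move_arm(deltas=[[[-25,52,0,0,0.3,1,255],[-51,106,0,0,0.3,2,255],[-77,160,0,0,0.3,3,255],[-103,214,0,0,0.3,4,255],[-128,266,1,0,0.3,4,255],[-139,288,1,0,0.3,4,255],[-139,288,1,0,0.3,4,255],[-139,288,1,0,0.3,4,255],[-139,288,50,0,0.3,4,255],[-139,288,100,0,0.3,4,255],[-139,288,120,0,0.3,4,255],[-139,288,120,0,0.3,4,255]]])

```text
t: 55.78
eef_pos: [0.454, -0.2346, 0.075]
tcp_rot: [-3.138, 0.055, -0.008]
contact_force: [0.4, 0.5, -2.0]
finger_gap: 0.426
```

Run:
```python
from h import *
go((451.5,-238,24,-2.2))
crop("scene",200,90,200,140,4,"pics/ag2.png")
```

```text
t 55.77 p [ 454.  -234.6   75. ] rot [-3.1379  0.0555 -0.0075] F [ 0.4  0.5 -2. ] gap 0.426
(451.5, -238, 24, -2.2) -> [-2.6, 3.7, 51.0] [-0.19, -0.27, 0.17]
```

View pics/ag2.png

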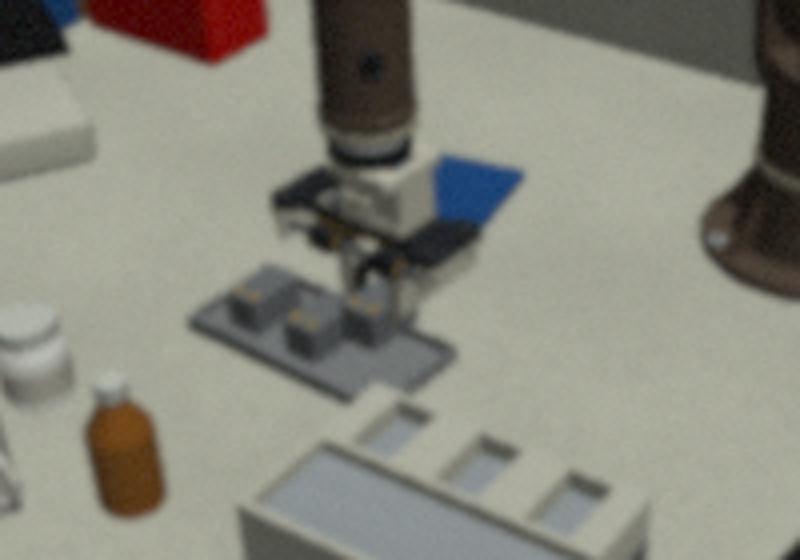

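>>> move_arm(deltas=[[[-2,2.5,25,0,0,0,255],[-2.5,3,42,0,0,0,255],[-2.5,3,48,0,0,0,255],[-2.5,3,51,0,0,0,255],[-2.5,3,51,0,0,0,255],[-2.5,3,51,0,0,0,110],[-2.5,3,51,0,0,0,110],[-2.5,3,51,0,0,0,110],[-2.5,3,0,0,0,0,110],[-2.5,3,-60,0,0,0,100],[-60,-20,-110,0,0,0,85],[-100,-50,-130,0,0,0,85]]])

```text
t: 57.32
eef_pos: [0.3611, -0.1859, 0.204]
tcp_rot: [-3.14, 0.058, -0.014]
contact_force: [0.1, 0.2, 0.8]
finger_gap: 0.668
```

Run:
```python
from h import *
st()
im=arm.get_image("scene");crop("scene",180,130,300,150,2.66,"pics/ah2.png",im)
crop("top",130,90,350,220,2.28,"pics/ah1.png")
```

```text
t 57.33 p [ 361.1 -185.9  204. ] rot [-3.1397  0.0581 -0.0141] F [0.1 0.2 0.8] gap 0.668
```

View pics/ah2.png

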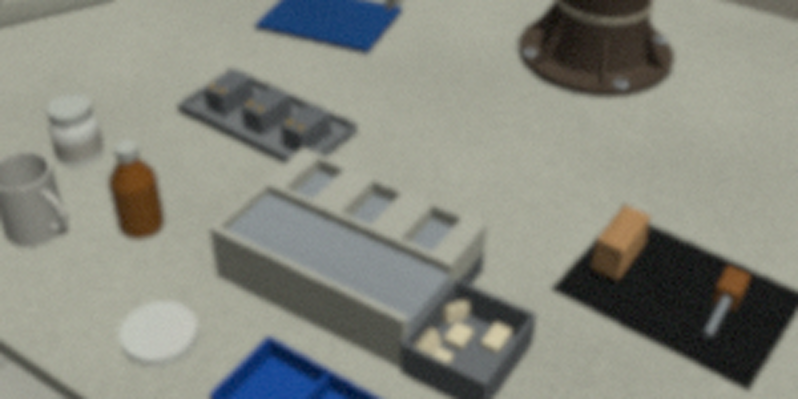

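View pics/ah1.png

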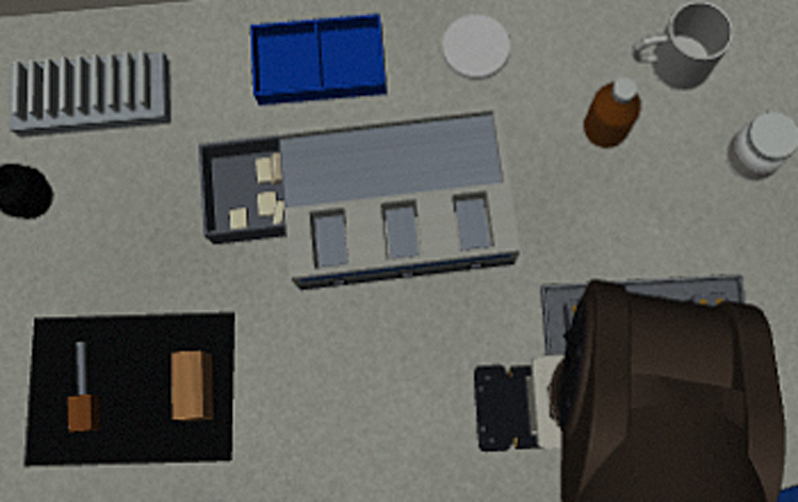

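Everything looks right. I'll move the arm aside for one clear look at the charger.

>>> move_arm(deltas=[[[0,-55,-10,0,0,0,85],[5,-110,-20,0,0,0,85],[10,-165,-30,0,0,0,85],[10,-200,-30,0,0,0,85],[10,-200,-30,0,0,0,85],[10,-200,-30,0,0,0,85]]])

```text
t: 58.18
eef_pos: [0.375, 0.0152, 0.2344]
tcp_rot: [3.14, -0.055, 0.011]
contact_force: [-0.8, -0.2, 0.8]
finger_gap: 0.667
```

Run:
```python
from h import *
st()
crop("scene",235,145,90,60,8,"pics/ai2.png");crop("top",350,195,120,80,6.5,"pics/ai1.png")
```

```text
t 58.17 p [375.   15.2 234.4] rot [ 3.1401 -0.0545  0.0111] F [-0.8 -0.2  0.8] gap 0.667
```

View pics/ai2.png

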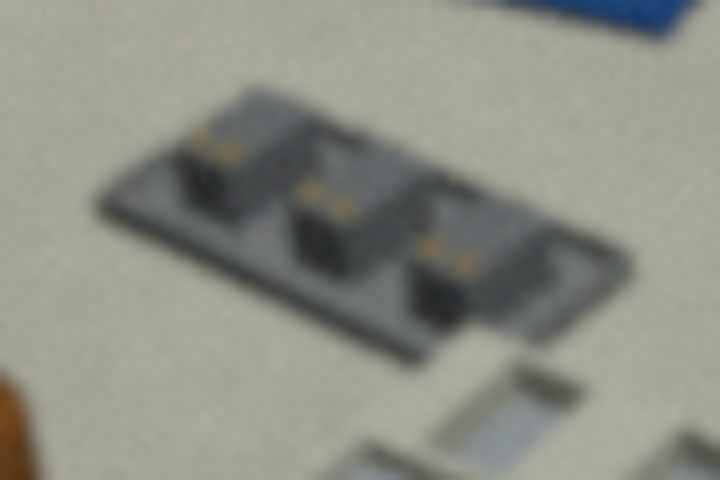

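View pics/ai1.png

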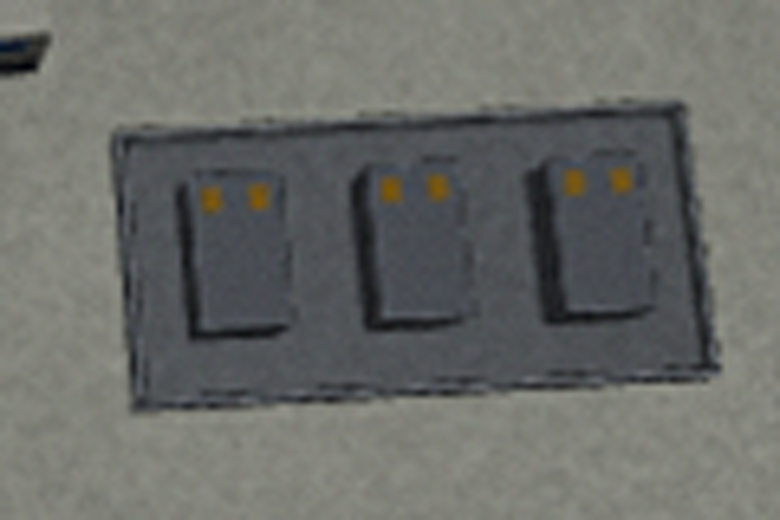

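The three packs lie flat, side by side and inside the charger walls. Handing in.

Run:
```python
from rig import arm
print(arm.job_done())
```

```text
the job is handed in; nothing more can be done
None
```

The trimming station is closed down and the job is handed in at about 58 s; no verdict is reported at hand-in.

- **Wax:** I swept all five chips out of the trough into the waste tray in one pass with the scraper, while all three packs were still down. The last pictures show an empty trough and five chips in the tray, two of them leaning on its wall. The fingers stayed about 30 mm above the trough floor, and the chips are about 11 mm high.
- **Packs:** I pushed each latch tab with the rod until the force climbed to about 30 N with almost no further travel. All three packs then stood at the same height. They now lie flat, side by side with gaps between them, in the charging tray.
- **Tools and bystanders:** The rod lies on the mat and the scraper stands on it. The bottle and jar are upright and were never approached.

Three things did not match what I expected:
- **Scraper moved:** it ended up about 20 mm from where I released it, probably knocked aside. It stayed upright and well inside the mat, so I left it.
- **Rod pitched:** it tilted about 5° tip-up in the grip during the pushes, so I tilted the tool and lowered it to compensate.
- **Camera offset:** the scene camera was off by about 1 px from the top camera and the arm, so I relied on the top camera's fit.

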